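# Lay out the drive parts in shaft order

## Robot

A 6-joint arm with a two-finger parallel gripper is mounted at the origin on the work surface. World frame = base frame: x ahead of the robot, y to its left, z up, the work surface at z = 0. Lengths are in m, angles in rad, forces in N, time in s.
With the tool pointing down it reaches from about 0.225 to 0.875 m from the base axis. Payload 3.4 kg.
Tool frame: the origin (TCP) lies at the very end of the fingers, on their centre line; the grasp point (between the pads) lies 19 mm behind it; z points along the fingers, y is the direction in which the jaws open and shut (so a half turn about z gives the same grasp; the last joint's range is limited). The gripper opens to 85 mm and grips with 20 to 120 N. Pads are 22 mm wide; open, the fingers measure 114 mm over their backs; the gripper's body (76 mm by 85 mm) begins 54 mm behind the grasp point. The pads swing forward as they close: fully open they stand 13 mm farther back than shut.
Start: joints at [-1.389, 0.276, 1.505, -0, 1.361, -0.121], TCP at [0.171, -0.549, 0.196] pointing down, gripper open.
Joint ranges: [-2.89, 2.89], [-0.75, 2.08], [0.22, 2.7], [-1.18, 4.32], [0.11, 2.71], [-2.7, 2.7]. Speed limits (rad/s): [2.57, 2.57, 3.14, 3.14, 3.14, 3.14].

## Interface

Orientations are given as a unit quaternion [w, x, y, z].
In Python, from rig import manip, eyes gives the robot as it stands. The module is installed in compiled form; this text tells all that it offers.
- The arm moves only by the tool servo_tool, never from a script. Its argument "deltas" is one flat list of numbers, 6 for each row, row after row: the shift along the tool's x, y, z in cm, then the turn, a rotation vector about the tool's x, y, z in degrees. A call has 1 to 20 rows; each row shifts and turns the pose as measured when the row begins, along the tool's axes as they then stand; what a row does not reach is not made up. A row lasts 1/10 s, in which the tool goes at most 50 mm and 8.59 degrees, less where a joint would pass 70% of its speed; a pose out of reach is approached as far as the arm can. A call with a gripper value outside its range is refused whole. "jaw" is the finger opening in cm, from 0 to 8.54, set as the call begins (left out, the last holds). The fingers move at their own pace and stop on an object; "grip_force" is the grip in N (left out, the last holds). Time passes only in rows, so rows that do not move let the fingers close. It gives the time, the measured TCP pose, the force and the opening at its end, in the units of the state.
- manip.get_state(): the state, without advancing time (a new reading comes with each control period).
- eyes.get_image(name): name is "side" or "top"; returns (picture, depth): 420x560x3 uint8, red, green, blue; 420x560 float32, m along the optical axis (not along the pixel's ray), 0 where there is no reading.
- eyes.get_calibration(name): a dict with "camera_matrix" (3x3 intrinsics, pixels), "rvec" (rotation vector, rad) and "tvec" (3), from world to camera coordinates, as OpenCV has them. Camera axes: x right, y down, z forward; pixel columns grow to the right and rows downward; lengths in m; the calibration is good to about 2 mm. A picture is of the moment at which its call begins. get_calibration takes no time and is no camera call.
- manip.sign_off(): hands the job in, once; it reports no verdict.
The state is a dict: "clock": time; "qpos": joint angles; "qd": joint speeds; "effort": joint torques, N m; "position": TCP position; "ee_rot": TCP orientation; "contact_force": force on the tool from outside, world axes, zero at the start; "moment": the same for the moment, N m; "width": finger opening in m.
Only numpy, scipy, OpenCV 4.12 (cv2) and the standard library are available. Lean on these libraries where they do the work, as an engineer would, in place of code of your own. Each camera call takes 0.05 s, during which the arm holds its last target.

## Task

Lay the drive parts out on the grey mat ready for assembly, all flat: first the aluminium pulley on the white shaft line midway between the red and the blue bearing block, then the black-sealed ball bearing on top of the pulley and centred on it. The brass collar goes on the white line outside the red block (on its side away from the blue block) and the orange-toothed coupling on the line outside the blue block, each with a clear gap of about 4 cm to its block; the green grease tin stands directly behind the pulley, towards the mat's yellow edge, again with a gap of about 4 cm. Leave the yellow tape measure and the amber jar where they are.

Things in the scene. Friction and masses are not known exactly. Their poses are not given: they have to be found in the camera images.
- mat: Grey mat lying fixed on the bench, 190 x 400 mm, 2 mm thick (its upper side 2 mm above the bench), with a thin white line (the shaft line) running along its length and a yellow stripe along its far edge. Origin: middle of the shaft line, at bench height. Its x axis points across the shaft line towards the yellow edge, its y axis along the shaft line. The mat reaches from 45 mm before to 145 mm behind the line.
- red_block: Red pillow block bearing fixed on the mat's shaft line, 85 mm from the middle of the line, on either end (swaps with the blue one). 24 mm thick along the line, 80 mm across it, 50 mm tall. Origin: centre of its underside, on the mat; its axes are parallel to the mat's.
- blue_block: Blue pillow block bearing, the same size as the red one, fixed on the shaft line 85 mm from its middle, at the other end. Origin: centre of its underside, on the mat; its axes are parallel to the mat's.
- pulley_mid (a point): Aluminium V-belt pulley lying flat: 60 mm diameter, 24 mm high, groove round its waist (46 mm at the bottom of the groove), flat top with a dark bore mark. Site at its centre, half-way up; z axis is its own axis, upright at the start. Loose, round, stands on the bench at the start.
- bearing_mid (a point): Ball bearing: steel ring with a black seal and black centre on top, 42 mm diameter, 14 mm high. Site at its centre, half-way up; z axis is its own axis, upright at the start. Loose, round, stands on the bench at the start.
- collar_mid (a point): Brass shaft collar, a plain ring: 40 mm outer diameter, 25 mm hole, 16 mm high. Site at its centre, half-way up; z axis is its own axis, upright at the start. Loose, round, stands on the bench at the start.
- coupling_mid (a point): Jaw coupling half: aluminium drum 40 mm diameter and 20 mm high, with three aluminium jaws and an orange star on top, 28 mm high in all. Site at its centre, half-way up; z axis is its own axis, upright at the start. Loose, round, stands on the bench at the start.
- tin_mid (a point): Green grease tin: body 50 mm diameter, lid 52 mm, 44 mm high, thin white ring on the lid. Site at its centre, half-way up; z axis is its own axis, upright at the start. Loose, round, stands on the bench at the start.
- jar_mid (a point): Amber glass jar with a white cap, a bystander: 54 mm diameter, 60 mm high, loose. Site at its centre, half-way up.
- tape_mid (a point): Yellow tape measure lying flat, a bystander: 62 x 58 mm, 34 mm high, loose, black disc on top. Site at its centre, half-way up.
Not all that is in view belongs to the job. There is more than one size of the part that bears bearing_mid; the job needs the middle-sized.

How it is judged:
By the outcome, as a careful person would: the job done as asked, in the order asked, and still so for the second after the job is handed in, with the robot touching nothing.
It also fails if it takes over 112 s, if anything falls off the work surface, if the arm or the gripper's body presses on something with over 40 N, if the wrist force passes 120 N, or if a joint passes its speed limit or range.

## Working session

There is one attempt and no reset: what is moved stays moved. The work goes in short steps, Python scripts to look and compute and a tool call to move; the robot and the scene stay as the last step left them, time stands still between calls to the robot, and variables do not carry over. Pictures are saved under pics/ and viewed, and the job is handed in when it is done.

Besides the shell and the picture viewer there is one more tool, called after "Call:" as name(argument=value, ...) on one line, values as JSON. servo_tool: Moves the arm, as the interface text tells. Its arguments: {"type":"object","properties":{"deltas":{"type":"array","items":{"type":"number"}},"jaw":{"type":"number"},"grip_force":{"type":"number"}},"required":["deltas"]}

```bash
mkdir -p pics
cat > h.py <<'E'
import numpy as np,cv2
from rig import manip,eyes
def cam(n):
    c=eyes.get_calibration(n);K=np.array(c["camera_matrix"],float);R=cv2.Rodrigues(np.array(c["rvec"],float))[0];t=np.array(c["tvec"],float).ravel();return K,R,t
def ray(n,u,v,z):
    K,R,t=cam(n);d=R.T@np.linalg.solve(K,[u,v,1.]);o=-R.T@t;return o+d*(z-o[2])/d[2]
def proj(n,p):
    K,R,t=cam(n);q=K@(R@np.array(p,float)+t);return q[:2]/q[2]
def grab(tag):
    out={}
    for n in("top","side"):
        im,d=eyes.get_image(n);cv2.imwrite(f"pics/{tag}_{n}.png",im[:,:,::-1]);np.save(f"pics/{tag}_{n}.npy",d);out[n]=(im,d)
    return out
E
python3 - <<'E'
from h import *
grab("a")
s=manip.get_state();print(s)
for n in("top","side"):
    K,R,t=cam(n);print(n,K.round(1).tolist(),(-R.T@t).round(3),R.round(2).tolist())
E
```

```text
{'clock': 0.1, 'qpos': array([-1.38901443e+00,  2.76528878e-01,  1.50598201e+00,  2.24224170e-05,
        1.36069353e+00, -1.20997080e-01]), 'qd': array([ 6.32071815e-05, -8.21044797e-04, -3.18897347e-03,  6.89079093e-04,
       -9.92018648e-04,  1.31263176e-03]), 'effort': array([ 6.71250364e-04, -4.17699909e+01, -2.46404672e+01, -2.50312060e-04,
        5.78254097e-03, -1.75342556e-06]), 'position': array([ 0.1713617 , -0.54833558,  0.19483766]), 'ee_rot': array([-8.05844718e-04,  9.88562514e-01,  1.50809505e-01, -1.35312604e-05]), 'contact_force': array([ 0.22539904,  0.99574301, -0.11994184]), 'moment': array([-0.00112958,  0.00644474, -0.05206663]), 'width': 0.08567419928427096}
top [[522.9, 0.0, 278.1], [0.0, 522.9, 202.7], [0.0, 0.0, 1.0]] [0.265 0.002 1.333] [[-0.02, -1.0, -0.02], [-0.98, 0.02, -0.17], [0.17, 0.01, -0.98]]
side [[384.6, 0.0, 281.9], [0.0, 384.6, 205.6], [0.0, 0.0, 1.0]] [0.357 0.676 0.591] [[-0.98, -0.2, 0.0], [-0.12, 0.59, -0.8], [0.16, -0.78, -0.6]]
```

View pics/a_top.png

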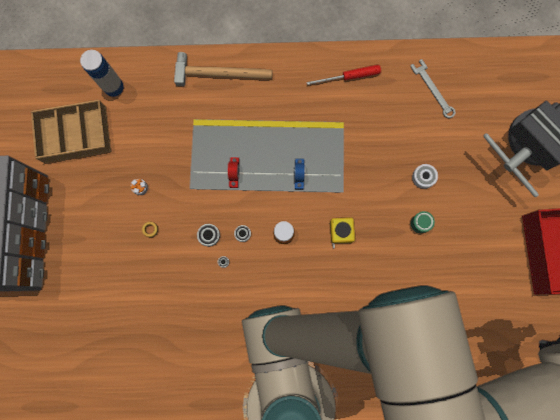

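View pics/a_side.png

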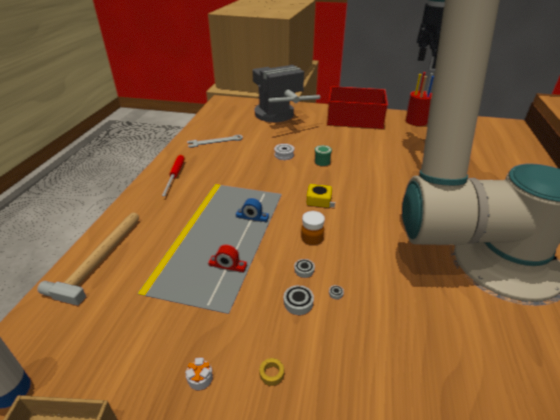

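The top view shows the mat at (192–344, 122–190), the red block at (233,172) and the blue at (300,172). The pulley is at (425,176), the tin (423,222), the coupling (139,187) and the collar (150,230). The three bearings are at (208,235), (242,233) and (223,262), the jar at (284,232) and the tape at (343,230). Next I measure them.

Run:
```python
from h import *
im=cv2.imread("pics/a_top.png");d=np.load("pics/a_top.npy")
K,R,t=cam("top")
# height map from depth
v,u=np.mgrid[0:420,0:560]
P=np.stack([(u-K[0,2])/K[0,0]*d,(v-K[1,2])/K[1,1]*d,d],-1)-t
W=P@R
z=W[...,2]
print("bench z",np.median(z[200:280,130:180]), "mat z",np.median(z[135:150,250:300]))
np.save("pics/a_W.npy",W)
m=((z>0.007)&(d>0)).astype(np.uint8)
n,l,s,c=cv2.connectedComponentsWithStats(m)
for i in range(1,n):
    if 12<s[i,4]<3000:
        k=(l==i); zt=np.percentile(z[k],90); top=k&(z>zt-0.006)
        w=W[top]; print(c[i].round(1),s[i,2:5],"ztop",zt.round(3),"top c",w[:,:2].mean(0).round(4),"ext",np.ptp(w[:,:2],axis=0).round(3),"areaD",round(2*np.sqrt(s[i,4]/np.pi)*np.median(d[k])/523,4))
big=cv2.resize(im[110:280,110:450],None,fx=2.35,fy=2.35,interpolation=cv2.INTER_CUBIC);cv2.imwrite("pics/a_crop.png",big)
```

```text
bench z 0.0008806093904967904 mat z 0.0022572424163113457
[101.9  72.2] [  43   46 1098] ztop 0.171 top c [0.8288 0.4582] ext [0.051 0.05 ] areaD 0.0917
[215.5  70.9] [  98   34 1166] ztop 0.028 top c [0.8605 0.1877] ext [0.088 0.259] areaD 0.1028
[433.2  87.3] [ 46  59 270] ztop 0.012 top c [ 0.8024 -0.3981] ext [0.165 0.111] areaD 0.0494
[354.9  73.3] [ 75  20 445] ztop 0.026 top c [ 0.8468 -0.2093] ext [0.043 0.181] areaD 0.0633
[ 69.6 130.6] [  80   64 2451] ztop 0.05 top c [0.6984 0.5589] ext [0.155 0.196] areaD 0.1457
[ 95.2 114.4] [ 7  7 16] ztop 0.011 top c [0.7503 0.5037] ext [0.017 0.018] areaD 0.012
[ 90.  123.4] [ 8  7 18] ztop 0.01 top c [0.7255 0.5169] ext [0.017 0.02 ] areaD 0.0127
[ 72.7 144.5] [ 9  8 26] ztop 0.011 top c [0.6684 0.5602] ext [0.02  0.021] areaD 0.0152
[233.5 171.5] [ 14  32 330] ztop 0.052 top c [0.5818 0.133 ] ext [0.036 0.024] areaD 0.0522
[299.5 173.2] [ 14  31 304] ztop 0.053 top c [ 0.5753 -0.0364] ext [0.034 0.023] areaD 0.0499
[425.5 175.3] [ 25  25 457] ztop 0.028 top c [ 0.5604 -0.3577] ext [0.059 0.059] areaD 0.0616
[139.1 186.2] [ 17  16 20
[... 287 characters left out ...]
top 0.038 top c [ 0.4248 -0.1403] ext [0.061 0.058] areaD 0.0691
[149.8 228.4] [ 17  16 134] ztop 0.019 top c [0.4392 0.3487] ext [0.039 0.039] areaD 0.0333
[283.9 232.1] [ 22  23 379] ztop 0.064 top c [0.4211 0.0068] ext [0.047 0.047] areaD 0.0538
[208.4 234.4] [ 22  22 393] ztop 0.023 top c [0.421 0.199] ext [0.054 0.053] areaD 0.0566
[242.5 232.9] [ 16  18 213] ztop 0.018 top c [0.4235 0.1119] ext [0.039 0.038] areaD 0.0418
[554.6 230.8] [13 12 44] ztop 0.011 top c [ 0.4121 -0.676 ] ext [0.028 0.031] areaD 0.0189
[223.2 261. ] [11 12 92] ztop 0.014 top c [0.3534 0.1619] ext [0.028 0.026] areaD 0.0273
[556.8 267.9] [ 7  7 16] ztop 0.01 top c [ 0.319  -0.6712] ext [0.015 0.016] areaD 0.0113
```

View pics/a_crop.png

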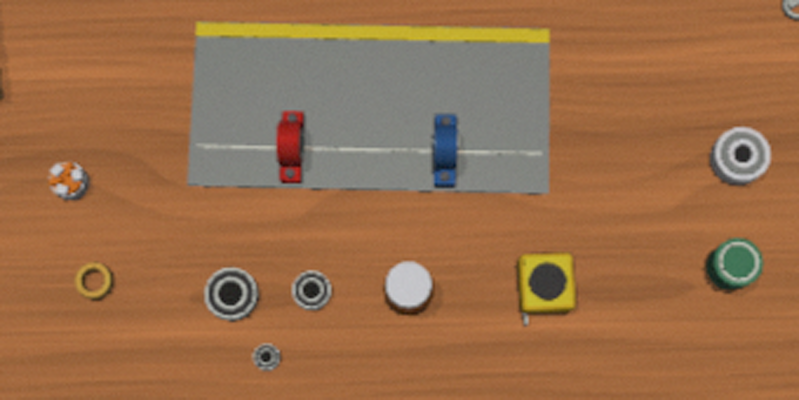

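```bash
cat > meas.py <<'E'
from h import *
def castpts(n,uv,z):
    return np.array([ray(n,u,v,z)[:2] for u,v in uv])
def matpose(im_bgr):
    hsv=cv2.cvtColor(im_bgr,cv2.COLOR_BGR2HSV)
    g=((hsv[...,1]<60)&(hsv[...,2]>60)&(hsv[...,2]<190)).astype(np.uint8)
    y=cv2.inRange(hsv,(22,120,120),(34,255,255))>0
    b=cv2.inRange(hsv,(100,100,40),(125,255,255))>0
    r=(cv2.inRange(hsv,(0,150,60),(6,255,255))|cv2.inRange(hsv,(172,150,60),(180,255,255)))>0
    roi=np.zeros(g.shape,bool);roi[112:200,180:355]=1
    m=((g>0)|y|b|r)&roi
    m=cv2.morphologyEx(m.astype(np.uint8),cv2.MORPH_CLOSE,np.ones((3,3)))
    cs,_=cv2.findContours(m,cv2.RETR_EXTERNAL,cv2.CHAIN_APPROX_NONE);c=max(cs,key=cv2.contourArea)[:,0]
    return c
E
python3 - <<'E'
from meas import *
im=cv2.imread("pics/a_top.png")
c=matpose(im); W=castpts("top",c,0.002)
r=cv2.minAreaRect((W*1000).astype(np.float32));print("rect",r, cv2.boxPoints(r).round(1).tolist())
# white line
hsv=cv2.cvtColor(im,cv2.COLOR_BGR2HSV);g=cv2.cvtColor(im,cv2.COLOR_BGR2GRAY)
pts=[]
for u in list(range(197,225))+list(range(244,290))+list(range(311,340)):
    col=g[165:183,u].astype(float);w=np.clip(col-np.median(col)-15,0,None)
    if w.sum()>20: pts.append((u,165+(w*np.arange(18)).sum()/w.sum()))
L=castpts("top",pts,0.002);vx,vy,x0,y0=cv2.fitLine((L*1000).astype(np.float32),cv2.DIST_HUBER,0,.01,.01).ravel()
print("line dir",vx,vy,"pt",x0,y0,"ang",np.degrees(np.arctan2(vx,vy)),"ends y",L[:,1].min(),L[:,1].max())
# blocks by depth top, cast at z
W3=np.load("pics/a_W.npy");z=W3[...,2]
for n,(u,v),h,rad in [("pulley",(425,176),.024,16),("coupling",(139,187),.028,12),("collar",(150,229),.016,12),("bearM",(242,233),.014,12),("bearL",(208,235),.018,15),("tin",(423,222),.044,16),("jar",(284,232),.06,16),("red",(233,172),.052,18),("blue",(300,172),.052,18)]:
    vv,uu=np.mgrid[0:420,0:560]
    k=((uu-u)**2+(vv-v)**2<rad**2)
    zz=np.median(z[k&(z>0.6*h)])
    top=k&(z>h*0.72)&(z<h+.012)
    cs,_=cv2.findContours(top.astype(np.uint8),cv2.RETR_EXTERNAL,cv2.CHAIN_APPROX_NONE)
    cc=max(cs,key=cv2.contourArea)[:,0].astype(np.float32)
    (cx,cy),rr=cv2.minEnclosingCircle(cc);M=cc.mean(0)
    p=castpts("top",cc,h)
    (ex,ey),er=cv2.minEnclosingCircle((p*1000).astype(np.float32))
    print(n,"px",M.round(1),"mean",(p.mean(0)*1000).round(1),"enc",round(ex,1),round(ey,1),"D",round(2*er,1))
E
```

```text
rect ((629.2008056640625, 47.463592529296875), (399.3437805175781, 190.64993286132812), 87.40697479248047) [[524.9000244140625, -147.6999969482422], [715.4000244140625, -156.3000030517578], [733.5, 242.60000610351562], [543.0, 251.1999969482422]]
line dir 0.04594837 0.9989438 pt 580.7323 67.04135 ang 2.6335747 ends y -0.13949709561842366 0.23145100210865535
pulley px [425.9 175. ] mean [ 560.5 -358.6] enc 560.6 -358.8 D 60.9
coupling px [138.6 186. ] mean [548.1 376.7] enc 548.9 377.5 D 39.7
collar px [149.7 228.6] mean [439.  348.7] enc 438.9 348.7 D 39.9
bearM px [242.6 232.8] mean [423.5 112. ] enc 423.2 112.2 D 42.0
bearL px [208.2 234.2] mean [421.2 199. ] enc 421.6 198.1 D 57.2
tin px [423.8 221.1] mean [ 439.1 -340. ] enc 439.5 -339.5 D 53.9
jar px [283.9 230.5] mean [421.3   6.9] enc 421.1 7.1 D 48.7
red px [232.8 169.4] mean [580.1 132.3] enc 579.9 133.2 D 47.8
blue px [299.6 170.8] mean [572.5 -35.9] enc 571.9 -36.8 D 46.0
```

```bash
cat >> h.py <<'E'
A=np.radians(2.63);EY=np.array([np.sin(A),np.cos(A)]);EX=np.array([np.cos(A),-np.sin(A)]);O=np.array([.5795,.0492])
def tomat(p):
    d=np.array(p[:2])-O;return np.array([d@EX,d@EY])
def tow(a,b): return O+a*EX+b*EY
OBJ=dict(pulley=(.5606,-.3587),coupling=(.5486,.3771),collar=(.4390,.3487),bearing=(.4234,.1121),tin=(.4393,-.3398))
E
python3 - <<'E'
from h import *
for k,v in OBJ.items(): print(k,(tomat(v)*1000).round(1))
im=cv2.imread("pics/a_side.png")
def circ(c,z,r):
    a=np.linspace(0,6.283,40)
    cv2.polylines(im2,[np.array([proj("side",[c[0]+r*np.cos(t),c[1]+r*np.sin(t),z])*3 for t in a]).astype(int)],True,(255,0,255),1)
im2=cv2.resize(im,None,fx=3,fy=3,interpolation=cv2.INTER_CUBIC)
for k,h,r in [("pulley",.024,.03),("coupling",.02,.02),("collar",.016,.02),("bearing",.014,.021),("tin",.044,.026)]: circ(OBJ[k],h,r)
pl=lambda q:cv2.polylines(im2,[np.array([proj("side",[*tow(a,b),z])*3 for a,b,z in q]).astype(int)],True,(255,0,255),1)
pl([(-.045,-.2,.002),(.145,-.2,.002),(.145,.2,.002),(-.045,.2,.002)])
for s in(-1,1): pl([(-.04,s*.085-.012,.002),(.04,s*.085-.012,.002),(.04,s*.085+.012,.002),(-.04,s*.085+.012,.002)])
cv2.imwrite("pics/ov1.png",im2[380:980,420:1060]);
cv2.imwrite("pics/ov2.png",np.hstack([im2[1000:1200,500:900],im2[400:600,780:1080]]))
s=manip.get_state();print((tomat(s["position"])*1000).round(1))
E
```

```text
pulley [-2.000e-01 -4.083e+02]
coupling [-45.9 326.1]
collar [-154.1  292.7]
bearing [-158.8   55.7]
tin [-122.2 -395. ]
[-380.3 -615.6]
```

View pics/ov1.png

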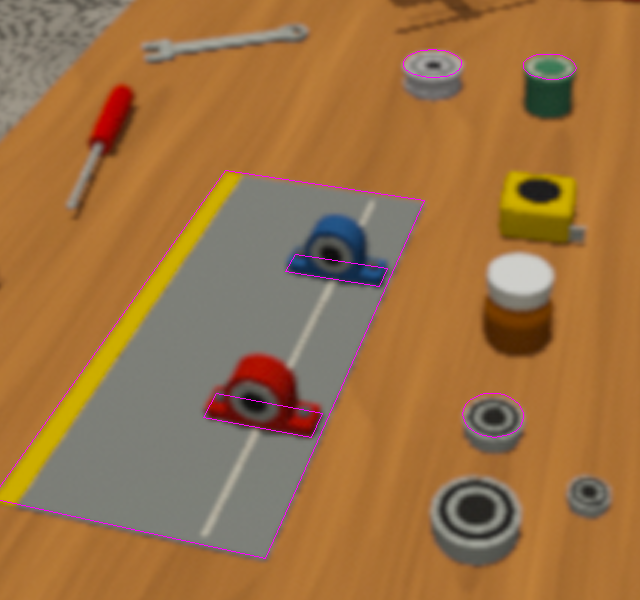

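View pics/ov2.png

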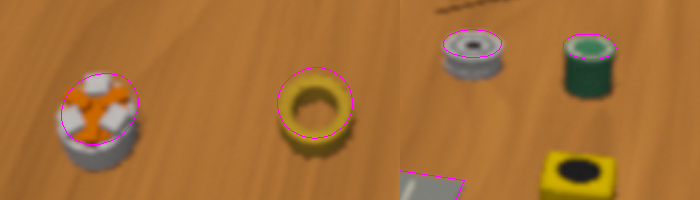

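The side-view overlay of the positions found in the top view agrees to within about 1 mm. The middle bearing measures 42 mm. I turn the tool to the mat's axes first, then go to the pulley.

Call:
servo_tool(deltas=[0,0,0,0,0,-7.8,0,0,0,0,0,-7.8,0,0,0,0,0,-7.8,0,0,0,0,0,-7.8,0,0,0,0,0,-7.8,0,0,0,0,0,-7.8,0,0,0,0,0,-7.8,0,0,0,0,0,-7.8,0,0,0,0,0,-7.6], jaw=8.5)

```text
clock: 1.0
position: [0.1707, -0.5448, 0.1897]
ee_rot: [-0.005, 0.706, 0.708, 0.004]
contact_force: [0.3, -1.1, -0.2]
width: 0.085
```

```bash
cat > st.py <<'E'
from h import *
import sys
from scipy.spatial.transform import Rotation as Ro
s=manip.get_state();q=s["ee_rot"];R=Ro.from_quat([q[1],q[2],q[3],q[0]]).as_matrix()
print("t",round(s["clock"],2),"mat",(tomat(s["position"])*1000).round(1),"z",(s["position"][2]*1000).round(1),"w",round(s["width"]*1000,1),"F",s["contact_force"].round(1),"yaw_y",np.degrees(np.arctan2(R[1,1],R[0,1])).round(2),"tilt",np.degrees(np.arccos(-R[2,2])).round(2),"q6",s["qpos"][5].round(2))
if len(sys.argv)>3:
    tgt=np.array([*tow(float(sys.argv[1])/1000,float(sys.argv[2])/1000),float(sys.argv[3])/1000])
    Rt=np.column_stack([[*EY,0],[*EX,0],[0,0,-1]])
    print("need tool cm",(R.T@(tgt-s["position"])*100).round(2),"rot deg",np.degrees(Ro.from_matrix(R.T@Rt).as_rotvec()).round(2))
E
python3 st.py 0 -408 120
```

```text
t 1.0 mat [-381.1 -612.1] z 189.7 w 85.0 F [ 0.3 -1.1 -0.2] yaw_y 0.21 tilt 0.73 q6 -1.39
need tool cm [18.41 39.09  7.11] rot deg [-0.15 -0.71  2.84]
```

Call:
servo_tool(deltas=[0,0,0,0,-0.7,2.8,1.6,4.0,0.7,0,0,0,2.2,4.2,0.7,0,0,0,2.2,4.2,0.7,0,0,0,2.2,4.2,0.7,0,0,0,2.2,4.2,0.7,0,0,0,2.2,4.2,0.7,0,0,0,2.2,4.2,0.7,0,0,0,2.2,4.2,0.7,0,0,0,1.5,3,0.7,0,0,0,0,0,0,0,0,0])

```text
clock: 2.1
position: [0.5539, -0.3708, 0.1162]
ee_rot: [-0.004, 0.725, 0.689, -0.002]
contact_force: [0.3, 0.4, 0.2]
width: 0.0852
```

```bash
python3 st.py 0 -408 60
```

```text
t 2.1 mat [  -6.3 -420.7] z 116.2 w 85.2 F [0.3 0.4 0.2] yaw_y -2.92 tilt 0.51 q6 -0.64
need tool cm [1.26 0.67 5.61] rot deg [-0.47 -0.2  -0.29]
```

Call:
servo_tool(deltas=[1.26,0.67,2.0,-0.5,-0.2,-0.3,0,0,3.0,0,0,0,0,0,0.6,0,0,0,0,0,0,0,0,0])

```text
clock: 2.5
position: [0.5607, -0.358, 0.058]
ee_rot: [-0.0, 0.722, 0.692, -0.001]
contact_force: [-0.5, 0.5, -0.2]
width: 0.0848
```

```bash
python3 st.py 0 -408 -2
```

```text
t 2.5 mat [-1.000e-01 -4.076e+02] z 58.0 w 84.8 F [-0.5  0.5 -0.2] yaw_y -2.46 tilt 0.1 q6 -0.63
need tool cm [-0.04  0.02  6.  ] rot deg [-0.1   0.02  0.17]
```

Call:
servo_tool(deltas=[0,0,2.5,0,0,0,0,0,2.3,0,0,0,0,0,0.9,0,0,0,0,0,0.3,0,0,0,0,0,0,0,0,0])

```text
clock: 3.0
position: [0.5618, -0.3638, 0.0031]
ee_rot: [0.004, 0.723, 0.69, -0.001]
contact_force: [0.2, -0.1, -0.5]
width: 0.0849
```

```bash
python3 st.py 0 -408 -2
```

```text
t 3.0 mat [   1.3 -413.3] z 3.1 w 84.9 F [ 0.2 -0.1 -0.5] yaw_y -2.68 tilt 0.5 q6 -0.63
need tool cm [ 0.54 -0.13  0.51] rot deg [ 0.31  0.39 -0.05]
```

Call:
servo_tool(deltas=[0.5,-0.1,0.4,0.3,0.4,0,0,0,0,0,0,0])

```text
clock: 3.2
position: [0.562, -0.3596, 0.0012]
ee_rot: [0.002, 0.724, 0.69, 0.0]
contact_force: [-0.8, 0.9, -0.3]
width: 0.0852
```

```bash
python3 st.py 0 -408 -2
```

```text
t 3.2 mat [   1.3 -409.2] z 1.2 w 85.2 F [-0.8  0.9 -0.3] yaw_y -2.71 tilt 0.19 q6 -0.63
need tool cm [ 0.12 -0.13  0.32] rot deg [ 0.17  0.09 -0.08]
```

Call:
servo_tool(deltas=[0.1,-0.1,0.3,0,0,0,0,0,0,0,0,0])

```text
clock: 3.4
position: [0.5618, -0.3589, -0.0007]
ee_rot: [0.003, 0.724, 0.69, 0.001]
contact_force: [-0.8, 0.5, 0.3]
width: 0.0849
```

Call:
servo_tool(deltas=[0,0,0,0,0,0,0,0,0,0,0,0,0,0,0,0,0,0,0,0,0,0,0,0,0,0,0,0,0,0,0,0,0,0,0,0,0,0,0,0,0,0,0,0,0,0,0,0], jaw=0, grip_force=50)

```text
clock: 4.2
position: [0.5622, -0.359, -0.0002]
ee_rot: [0.003, 0.723, 0.69, 0.001]
contact_force: [-0.4, 0.8, -0.6]
width: -0.0002
```

```bash
python3 st.py 0 -408 120
```

```text
t 4.2 mat [   1.4 -408.5] z -0.2 w -0.2 F [-0.4  0.8 -0.6] yaw_y -2.68 tilt 0.37 q6 -0.63
need tool cm [ 1.000e-02 -8.000e-02 -1.202e+01] rot deg [ 0.31  0.2  -0.05]
```

Run:
```python
from h import *
o=grab("b")
t=o["top"][0][130:260,360:480,::-1];s=o["side"][0][100:220,240:380,::-1]
cv2.imwrite("pics/b_c.png",np.hstack([cv2.resize(t,(400,433),interpolation=cv2.INTER_CUBIC)[:400],cv2.resize(s,(400,343),interpolation=cv2.INTER_CUBIC) if 0 else cv2.resize(s,(400,400),interpolation=cv2.INTER_CUBIC)]))
```

```text
(no output)
```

View pics/b_c.png

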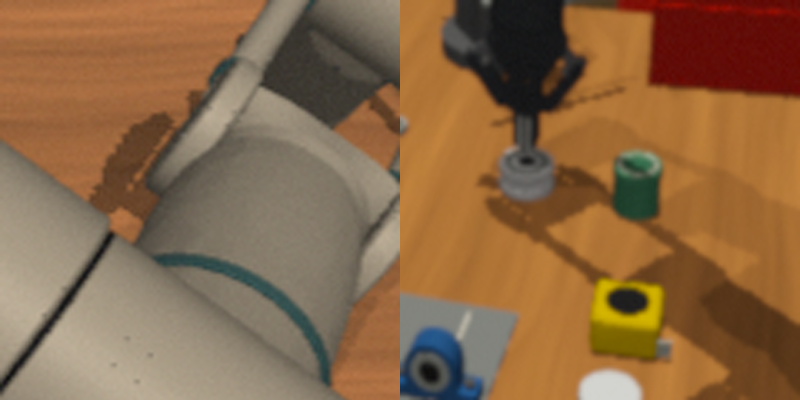

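Run:
```python
from h import *
p=manip.get_state()["position"]
for z in (0,.024,.05,.1): print(z,proj("side",[p[0],p[1],z]).round(1))
print(proj("side",[.5606,-.3587,.024]))
im=cv2.imread("pics/b_side.png");cv2.imwrite("pics/b_c2.png",cv2.resize(im[40:170,230:340],None,fx=4.6,fy=4.6,interpolation=cv2.INTER_CUBIC))
W=np.load("pics/b_side.npy");K,R,t=cam("side")
for u,v in [(285,118),(285,130),(285,140),(283,145),(285,150),(285,155),(280,160)]:
    d=W[v,u];print(u,v,(R.T@(d*np.linalg.solve(K,[u,v,1])-t)).round(3))
```

```text
0 [283.7 154.6]
0.024 [283.7 147.7]
0.05 [283.8 140.1]
0.1 [283.8 124.8]
[284.19005968 147.79901205]
285 118 [ 0.555 -0.339  0.131]
285 130 [ 0.556 -0.348  0.089]
285 140 [ 0.557 -0.35   0.055]
283 145 [ 0.562 -0.347  0.039]
285 150 [ 0.555 -0.345  0.025]
285 155 [ 0.554 -0.341  0.009]
280 160 [ 0.566 -0.32   0.002]
```

View pics/b_c2.png

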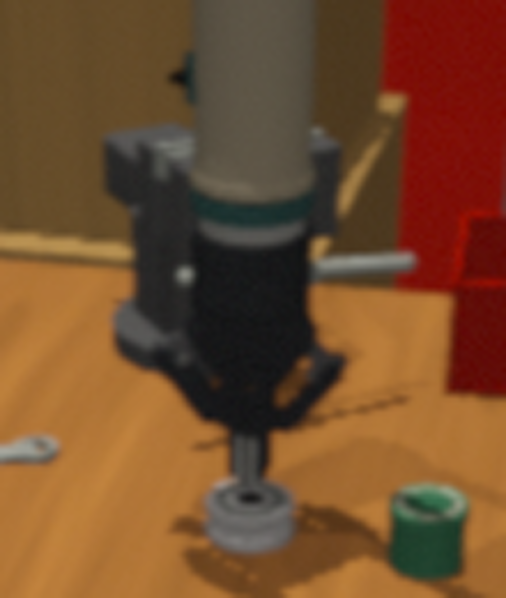

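Run:
```python
from h import *
K,R,t=cam("side")
for tag,us,vs in (("b",(281,284,287),range(138,158,1)),("a",(),())):
    W=np.load(f"pics/{tag}_side.npy")
    for u in us:
        print(u,[ (v,*(R.T@(W[v,u]*np.linalg.solve(K,[u,v,1])-t))[1:].round(3)) for v in vs])
p=[.1714,-.5483,.1948]
print(proj("side",p))
im=cv2.imread("pics/a_side.png");c=im[0:110,380:480].copy();cv2.imwrite("pics/a_c3.png",cv2.resize(c,None,fx=5,fy=5,interpolation=cv2.INTER_CUBIC))
print(manip.get_state()["qpos"])
```

```text
281 [(138, np.float64(-0.35), np.float64(0.061)), (139, np.float64(-0.348), np.float64(0.058)), (140, np.float64(-0.347), np.float64(0.056)), (141, np.float64(-0.348), np.float64(0.052)), (142, np.float64(-0.349), np.float64(0.048)), (143, np.float64(-0.347), np.float64(0.046)), (144, np.float64(-0.353), np.float64(0.039)), (145, np.float64(-0.35), np.float64(0.037)), (146, np.float64(-0.371), np.float64(0.023)), (147, np.float64(-0.359), np.float64(0.025)), (148, np.float64(-0.355), np.float64(0.024)), (149, np.float64(-0.35), np.float64(0.024)), (150, np.float64(-0.344), np.float64(0.023)), (151, np.float64(-0.335), np.float64(0.025)), (152, np.float64(-0.332), np.float64(0.023)), (153, np.float64(-0.33), np.float64(0.021)), (154, np.float64(-0.329), np.float64(0.018)), (155, np.float64(-0.335), np.float64(0.011)), (156, np.float64(-0.333), np.float64(0.009)), (157, np.float64(-0.326), np.float64(0.01))]
284 [(138, np.float64(-0.348), np.float64(0.063)), (139, np.float64(-0.349), np.float64(0.059)), (140, np.float64(-0.348), np.float64(0.056)), (141, np.float64(-0.348), np.float64(
[... 1092 characters left out ...]
, np.float64(0.023)), (146, np.float64(-0.372), np.float64(0.024)), (147, np.float64(-0.364), np.float64(0.025)), (148, np.float64(-0.359), np.float64(0.024)), (149, np.float64(-0.353), np.float64(0.024)), (150, np.float64(-0.349), np.float64(0.023)), (151, np.float64(-0.341), np.float64(0.024)), (152, np.float64(-0.334), np.float64(0.024)), (153, np.float64(-0.338), np.float64(0.019)), (154, np.float64(-0.334), np.float64(0.018)), (155, np.float64(-0.334), np.float64(0.014)), (156, np.float64(-0.336), np.float64(0.009)), (157, np.float64(-0.333), np.float64(0.007))]
[422.45529281  81.06946245]
[-6.72765235e-01  5.57328708e-01  1.56227822e+00  5.08762987e-04
  1.01562267e+00 -6.26323444e-01]
```

View pics/a_c3.png

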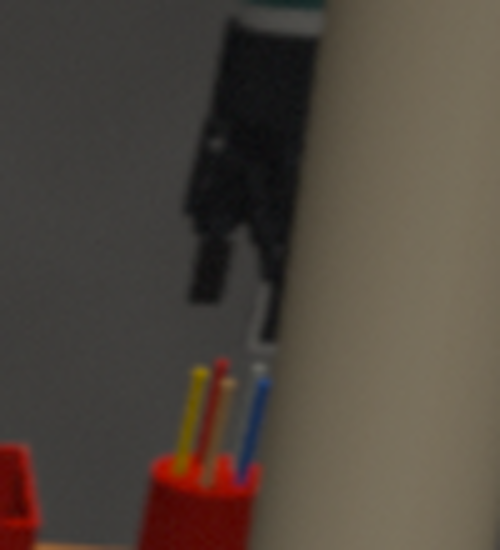

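The shut fingers end at about z = 0.038 in the side view (row 145.5), while the reported TCP z is 0. The start picture shows the same: the tips are some 15 px above the projected TCP. So the real tip is about 38 mm above the reported TCP along the tool axis, the lateral position agrees, and the pulley has not moved. I'll correct for this in all heights.

Call:
servo_tool(deltas=[0,-0.1,0,0.3,0.2,0,0,0,0,0,0,0,0,0,0,0,0,0,0,0,0,0,0,0,0,0,0,0,0,0,0,0,0,0,0,0,0,0,0,0,0,0,0,0,0,0,0,0], jaw=8.5)

```text
clock: 5.1
position: [0.5611, -0.359, -0.0002]
ee_rot: [-0.0, 0.723, 0.69, 0.0]
contact_force: [0.7, -0.1, 0.2]
width: 0.0851
```

Call:
servo_tool(deltas=[0,0,1.2,0,0,0,0,0,1.2,0,0,0,0,0,0.6,0,0,0,0,0,0,0,0,0])

```text
clock: 5.5
position: [0.5606, -0.3585, -0.0335]
ee_rot: [-0.001, 0.723, 0.69, -0.0]
contact_force: [0.7, 0.3, 0.5]
width: 0.0847
```

```bash
python3 st.py 0 -408 -38
python3 - <<'E'
from h import *
o=grab("c")
cv2.imwrite("pics/c_c.png",cv2.resize(o["side"][0][90:180,230:340,::-1],None,fx=5,fy=5,interpolation=cv2.INTER_CUBIC))
E
```

```text
t 5.5 mat [-2.000e-01 -4.081e+02] z -33.5 w 84.7 F [0.7 0.3 0.5] yaw_y -2.68 tilt 0.1 q6 -0.63
need tool cm [0.01 0.02 0.45] rot deg [-0.07 -0.07 -0.05]
```

View pics/c_c.png

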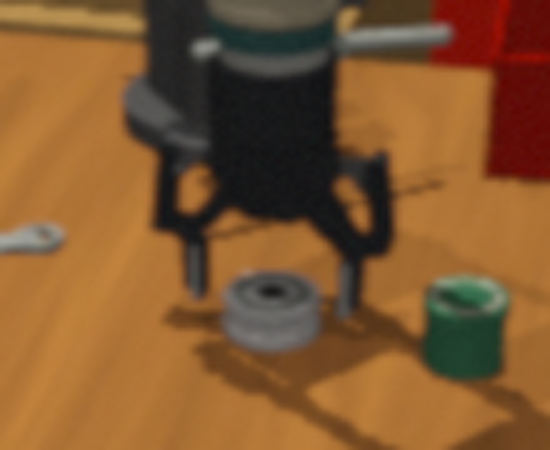

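The open fingers now straddle the pulley, with their tips near (269,148) and (299,153), 1–2 cm above the bench. I lower to the grasp height and close.

Call:
servo_tool(deltas=[0,0,0.5,0,0,0,0,0,0.1,0,0,0,0,0,0,0,0,0])

```text
clock: 5.9
position: [0.5618, -0.3595, -0.0383]
ee_rot: [0.001, 0.723, 0.69, 0.0]
contact_force: [0.4, -0.4, 0.1]
width: 0.0852
```

Call:
servo_tool(deltas=[0,0,0,0,0,0,0,0,0,0,0,0,0,0,0,0,0,0,0,0,0,0,0,0,0,0,0,0,0,0,0,0,0,0,0,0], jaw=0, grip_force=50)

```text
clock: 6.5
position: [0.5621, -0.3598, -0.0373]
ee_rot: [0.001, 0.723, 0.69, 0.0]
contact_force: [0.0, 0.8, -0.3]
width: 0.0577
```

```bash
python3 st.py 0 0 80
```

```text
t 6.5 mat [   1.3 -409.4] z -37.3 w 57.7 F [ 0.   0.8 -0.3] yaw_y -2.67 tilt 0.16 q6 -0.63
need tool cm [ 40.92  -0.13 -11.8 ] rot deg [ 0.13  0.1  -0.04]
```

Call:
servo_tool(deltas=[0,0,-1.0,0,0,0,0,0,-2.5,0,0,0,0,0,-2.5,0,0,0,0,0,0,0,0,0])

```text
clock: 6.9
position: [0.5605, -0.3586, 0.0234]
ee_rot: [-0.001, 0.723, 0.69, -0.0]
contact_force: [0.3, -0.7, -1.4]
width: 0.058
```

```bash
python3 st.py 0 0 80
python3 - <<'E'
from h import *
o=grab("d")
cv2.imwrite("pics/d_c.png",cv2.resize(o["side"][0][80:180,230:340,::-1],None,fx=5,fy=5,interpolation=cv2.INTER_CUBIC))
E
```

```text
t 6.9 mat [-2.000e-01 -4.082e+02] z 23.4 w 58.0 F [ 0.3 -0.7 -1.4] yaw_y -2.67 tilt 0.12 q6 -0.63
need tool cm [ 4.083e+01 -2.000e-02 -5.600e+00] rot deg [-0.1  -0.07 -0.04]
```

View pics/d_c.png

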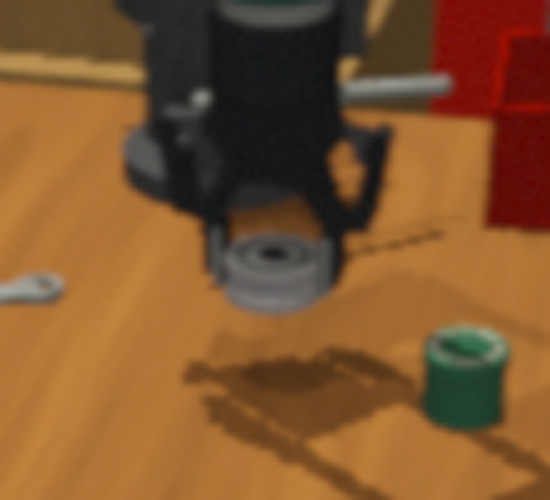

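The pulley is lifted level and held by its upper rim at crop (275,270). I carry it to the mat.

Call:
servo_tool(deltas=[2,0,-3,0,0,0,4,0,-2.2,0,0,0,4.4,0,0,0,0,0,4.4,0,0,0,0,0,4.4,0,0,0,0,0,4.4,0,0,0,0,0,4.4,0,0,0,0,0,4.4,0,0,0,0,0,4.4,0,0,0,0,0,3,0,0,0,0,0,1,0,0,0,0,0,0,0,0,0,0,0])

```text
clock: 8.2
position: [0.5672, 0.0665, 0.0575]
ee_rot: [-0.017, 0.725, 0.689, -0.008]
contact_force: [0.5, 0.1, -2.1]
width: 0.0579
```

```bash
python3 st.py 0 0 20
```

```text
t 8.2 mat [-13.1  16.7] z 57.5 w 57.9 F [ 0.5  0.1 -2.1] yaw_y -2.94 tilt 2.2 q6 0.03
need tool cm [-1.71  1.45  3.67] rot deg [-2.09 -0.69 -0.32]
```

Call:
servo_tool(deltas=[-1.7,1.45,1.0,-2.1,-0.7,-0.3,0,0,0,0,0,0,0,0,0,0,0,0])

```text
clock: 8.5
position: [0.5788, 0.046, 0.0444]
ee_rot: [-0.001, 0.724, 0.69, -0.002]
contact_force: [-1.2, -1.1, -1.6]
width: 0.0576
```

```bash
python3 st.py 0 0 -34
```

```text
t 8.5 mat [-0.6 -3.3] z 44.4 w 57.6 F [-1.2 -1.1 -1.6] yaw_y -2.7 tilt 0.26 q6 0.01
need tool cm [0.34 0.09 7.84] rot deg [-0.23  0.12 -0.07]
```

Call:
servo_tool(deltas=[0.3,0.1,2.2,-0.2,0.1,0,0,0,2.2,0,0,0,0,0,1.6,0,0,0,0,0,0,0,0,0,0,0,0,0,0,0])

```text
clock: 9.0
position: [0.5805, 0.0449, -0.0156]
ee_rot: [-0.0, 0.726, 0.688, -0.0]
contact_force: [0.8, 0.3, -1.6]
width: 0.0582
```

```bash
python3 st.py 0 0 -34;  python3 - <<'E'
from h import *
o=grab("e")
cv2.imwrite("pics/e_c.png",cv2.resize(o["side"][0][140:290,170:320,::-1],None,fx=4,fy=4,interpolation=cv2.INTER_CUBIC))
E
```

```text
t 9.0 mat [ 1.2 -4.2] z -15.6 w 58.2 F [ 0.8  0.3 -1.6] yaw_y -3.11 tilt 0.04 q6 0.01
need tool cm [ 0.42 -0.12  1.84] rot deg [-0.04 -0.   -0.48]
```

View pics/e_c.png

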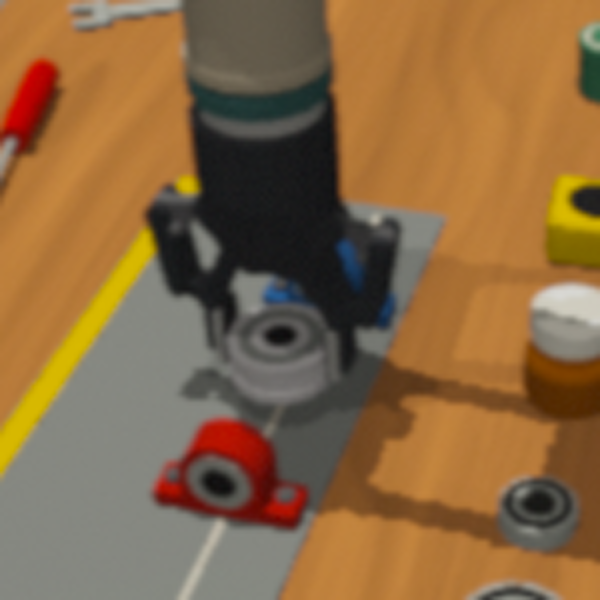

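The pulley hangs level between the blocks, about 18 mm above the mat. I correct 4 mm along the line and lower it.

Call:
servo_tool(deltas=[0.4,-0.1,0.8,0,0,-0.4,0,0,0,0,0,0,0,0,0,0,0,0])

```text
clock: 9.4
position: [0.5816, 0.0494, -0.0216]
ee_rot: [0.002, 0.723, 0.69, 0.002]
contact_force: [0.2, 0.4, -1.5]
width: 0.0579
```

```bash
python3 st.py 0 0 -35
```

```text
t 9.4 mat [2.1 0.3] z -21.6 w 57.9 F [ 0.2  0.4 -1.5] yaw_y -2.68 tilt 0.25 q6 0.01
need tool cm [-0.03 -0.21  1.34] rot deg [ 0.25 -0.01 -0.05]
```

Call:
servo_tool(deltas=[0,-0.2,0.7,0.2,0,0,0,0,0.3,0,0,0,0,0,0,0,0,0])

```text
clock: 9.7
position: [0.5797, 0.0498, -0.0319]
ee_rot: [0.0, 0.723, 0.691, 0.001]
contact_force: [-0.3, 0.0, -2.6]
width: 0.0578
```

```bash
python3 st.py 0 0 -35
```

```text
t 9.7 mat [0.2 0.6] z -31.9 w 57.8 F [-0.3  0.  -2.6] yaw_y -2.65 tilt 0.09 q6 0.01
need tool cm [-0.06 -0.02  0.31] rot deg [ 0.09 -0.01 -0.02]
```

Call:
servo_tool(deltas=[-0.1,0,0.25,0,0,0,0,0,0,0,0,0])

```text
clock: 9.9
position: [0.5795, 0.0487, -0.0348]
ee_rot: [0.0, 0.723, 0.691, 0.0]
contact_force: [0.0, -0.4, -2.1]
width: 0.0579
```

```bash
python3 st.py 0 0 -35
```

```text
t 9.9 mat [-0.  -0.5] z -34.8 w 57.9 F [ 0.  -0.4 -2.1] yaw_y -2.64 tilt 0.06 q6 0.01
need tool cm [0.05 0.   0.02] rot deg [ 0.06 -0.01 -0.01]
```

Call:
servo_tool(deltas=[0,0,0.1,0,0,0,0,0,0,0,0,0])

```text
clock: 10.1
position: [0.58, 0.0487, -0.0352]
ee_rot: [0.001, 0.723, 0.691, 0.001]
contact_force: [-0.3, 0.4, -1.6]
width: 0.0577
```

Call:
servo_tool(deltas=[0,0,0,0,0,0,0,0,0,0,0,0,0,0,0,0,0,0,0,0,0,0,0,0,0,0,0,0,0,0], jaw=8.0)

```text
clock: 10.6
position: [0.5814, 0.0485, -0.0342]
ee_rot: [0.002, 0.723, 0.691, 0.002]
contact_force: [0.4, -0.6, -0.0]
width: 0.0803
```

Call:
servo_tool(deltas=[0,0,-2,0,0,0,0,0,-4,0,0,0,0,0,-4,0,0,0,0,0,0,0,0,0])

```text
clock: 11.0
position: [0.5799, 0.0485, 0.0674]
ee_rot: [0.0, 0.723, 0.691, 0.0]
contact_force: [1.0, -0.1, 0.4]
width: 0.0803
```

```bash
python3 st.py -158.8 55.7 50
```

```text
t 11.0 mat [ 0.4 -0.7] z 67.4 w 80.3 F [ 1.  -0.1  0.4] yaw_y -2.66 tilt 0.04 q6 0.01
need tool cm [  5.63 -15.92   1.74] rot deg [ 0.04 -0.01 -0.03]
```

Call:
servo_tool(deltas=[1.4,-4,0,0,0,0,1.4,-4,0,0,0,0,1.4,-4,0,0,0,0,1.4,-3.5,0,0,0,0,0,0,0,0,0,0,0,0,0,0,0,0])

```text
clock: 11.6
position: [0.4229, 0.1126, 0.0653]
ee_rot: [0.001, 0.724, 0.69, 0.001]
contact_force: [0.8, -0.3, 0.5]
width: 0.08
```

```bash
python3 st.py -158.8 55.7 0
python3 - <<'E'
from h import *
o=grab("f")
im=o["side"][0][:,:,::-1].copy()
im2=cv2.resize(im,None,fx=4,fy=4,interpolation=cv2.INTER_CUBIC)
a=np.linspace(0,6.283,60)
for z,r in((.026,.03),):
    c=tow(0,0);cv2.polylines(im2,[np.array([proj("side",[c[0]+r*np.cos(t),c[1]+r*np.sin(t),z])*4+1.5 for t in a]).astype(int)],True,(255,0,255),1)
cv2.imwrite("pics/f_c.png",im2[640:1160,640:1280]);cv2.imwrite("pics/f_t.png",cv2.resize(o["top"][0][110:260,180:360,::-1],None,fx=4,fy=4,interpolation=cv2.INTER_CUBIC))
E
```

```text
t 11.6 mat [-159.4   56.2] z 65.3 w 80.0 F [ 0.8 -0.3  0.5] yaw_y -2.76 tilt 0.19 q6 0.15
need tool cm [-0.05  0.04  6.53] rot deg [ 0.19 -0.   -0.13]
```

View pics/f_c.png

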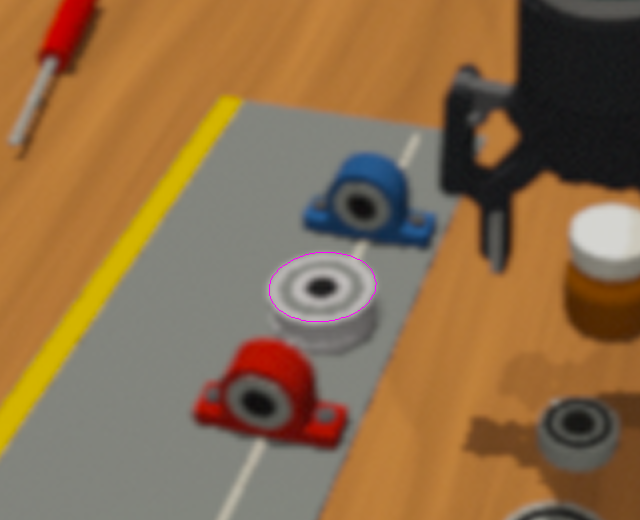

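View pics/f_t.png

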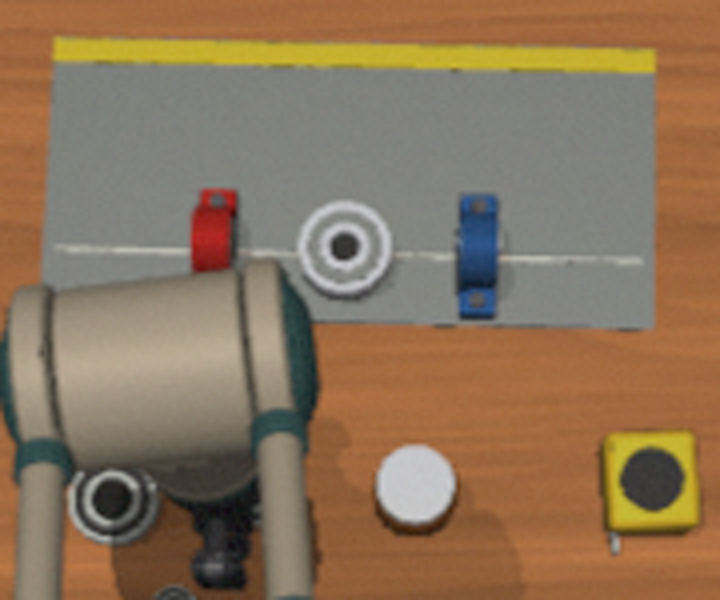

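The pulley sits on the overlay circle in the side view (crop (322,287)) and centred between the blocks on the line in the top view (crop (345,248)). Next is the middle bearing.

Call:
servo_tool(deltas=[0,0,3,0.2,0,-0.1,0,0,3,0,0,0,0,0,0,0,0,0,0,0,0,0,0,0])

```text
clock: 12.1
position: [0.4316, 0.1112, 0.0047]
ee_rot: [0.002, 0.725, 0.689, 0.003]
contact_force: [0.4, 0.1, 0.5]
width: 0.0796
```

```bash
python3 st.py -158.8 55.7 -36
```

```text
t 12.1 mat [-150.6   55.1] z 4.7 w 79.6 F [0.4 0.1 0.5] yaw_y -2.87 tilt 0.39 q6 0.15
need tool cm [ 0.05 -0.85  4.06] rot deg [ 0.39 -0.03 -0.24]
```

Call:
servo_tool(deltas=[0,-0.85,0.5,0.4,0,-0.2,0,-0.2,1.5,0,0,0,0,-0.2,1,0,0,0,0,0,0,0,0,0])

```text
clock: 12.5
position: [0.4223, 0.1117, -0.0235]
ee_rot: [0.002, 0.724, 0.69, 0.003]
contact_force: [-0.5, 0.5, 0.9]
width: 0.08
```

```bash
python3 st.py -158.8 55.7 -37;python3 - <<'E'
from h import *
o=grab("g")
cv2.imwrite("pics/g_c.png",cv2.resize(o["side"][0][190:320,240:380,::-1],None,fx=4,fy=4,interpolation=cv2.INTER_CUBIC))
E
```

```text
t 12.5 mat [-159.9   55.2] z -23.5 w 80.0 F [-0.5  0.5  0.9] yaw_y -2.72 tilt 0.34 q6 0.14
need tool cm [0.05 0.1  1.35] rot deg [ 0.33 -0.09 -0.09]
```

View pics/g_c.png

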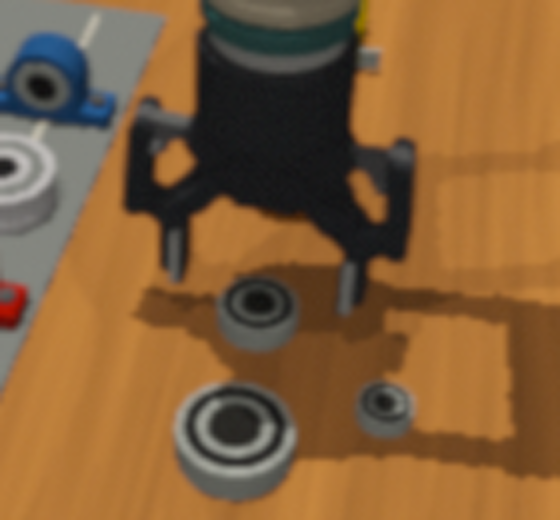

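The fingers straddle the middle bearing at crop (258,312), clear of the other two.

Call:
servo_tool(deltas=[0.05,0.1,1.0,0.3,-0.1,-0.1,0,0,0.3,0,0,0,0,0,0,0,0,0])

```text
clock: 12.9
position: [0.4265, 0.1125, -0.0353]
ee_rot: [0.002, 0.723, 0.691, 0.002]
contact_force: [-0.1, 0.7, 1.2]
width: 0.0801
```

```bash
python3 st.py -158.8 55.7 -37
```

```text
t 12.9 mat [-155.8   56.2] z -35.3 w 80.1 F [-0.1  0.7  1.2] yaw_y -2.6 tilt 0.34 q6 0.15
need tool cm [-0.05 -0.3   0.16] rot deg [ 0.34 -0.03  0.04]
```

Call:
servo_tool(deltas=[-0.05,-0.3,0.15,0.3,0,0,0,0,0,0,0,0])

```text
clock: 13.1
position: [0.4233, 0.1122, -0.037]
ee_rot: [-0.0, 0.723, 0.691, 0.0]
contact_force: [-0.2, 0.4, -0.3]
width: 0.0799
```

Call:
servo_tool(deltas=[0,0,0,0,0,0,0,0,0,0,0,0,0,0,0,0,0,0,0,0,0,0,0,0,0,0,0,0,0,0,0,0,0,0,0,0], jaw=0, grip_force=40)

```text
clock: 13.7
position: [0.4235, 0.1122, -0.0364]
ee_rot: [0.0, 0.723, 0.691, 0.001]
contact_force: [0.4, -0.4, -0.8]
width: 0.0401
```

```bash
python3 st.py -158.8 55.7 20
```

```text
t 13.7 mat [-158.8   55.8] z -36.4 w 40.1 F [ 0.4 -0.4 -0.8] yaw_y -2.59 tilt 0.06 q6 0.14
need tool cm [-0.    0.   -5.64] rot deg [ 0.05 -0.03  0.04]
```

Call:
servo_tool(deltas=[0,0,-1,0,0,0,0,0,-3,0,0,0,0,0,-4,0,0,0,-1.2,3.5,0,0,0,0,-1.4,4,0,0,0,0,-1.4,4,0,0,0,0,-1.0,3.2,0,0,0,0,0,0,0,0,0,0,0,0,0,0,0,0])

```text
clock: 14.6
position: [0.5713, 0.0535, 0.0518]
ee_rot: [0.001, 0.722, 0.691, 0.001]
contact_force: [-0.4, 0.6, -0.4]
width: 0.0401
```

```bash
python3 st.py 0 0 10
```

```text
t 14.6 mat [-8.4  3.9] z 51.8 w 40.1 F [-0.4  0.6 -0.4] yaw_y -2.51 tilt 0.18 q6 0.02
need tool cm [-0.39  0.82  4.18] rot deg [ 0.18 -0.01  0.12]
```

Call:
servo_tool(deltas=[-0.4,0.8,2.0,0.2,0,0.1,0,0,2.0,0,0,0,0,0,0,0,0,0])

```text
clock: 14.9
position: [0.5768, 0.0501, 0.0125]
ee_rot: [-0.001, 0.723, 0.691, -0.0]
contact_force: [-0.1, -0.6, -1.7]
width: 0.0402
```

```bash
python3 - <<'E'
from h import *
d=np.load("pics/f_top.npy");K,R,t=cam("top")
v,u=np.mgrid[0:420,0:560]
W=(np.stack([(u-K[0,2])/K[0,0]*d,(v-K[1,2])/K[1,1]*d,d],-1)-t)@R
k=(np.hypot(u-266,v-172)<14)&(W[...,2]>.019)&(W[...,2]<.04)
cs,_=cv2.findContours(k.astype(np.uint8),cv2.RETR_EXTERNAL,cv2.CHAIN_APPROX_NONE);cc=max(cs,key=cv2.contourArea)[:,0]
p=np.array([ray("top",*c,.026)[:2] for c in cc])
(x,y),r=cv2.minEnclosingCircle((p*1000).astype(np.float32));print("encl",(tomat((x/1000,y/1000))*1000).round(1),2*r,"mean",(tomat(p.mean(0))*1000).round(1))
# side: bore mark & ellipse
im=cv2.imread("pics/f_side.png");g=cv2.cvtColor(im,cv2.COLOR_BGR2GRAY)
b=(g[225:240,232:250]<70);vv,uu=np.nonzero(b);print(len(uu),uu.mean()+232,vv.mean()+225,(tomat(ray("side",uu.mean()+232,vv.mean()+225,.026))*1000).round(1))
g=cv2.cvtColor(cv2.imread("pics/f_top.png"),cv2.COLOR_BGR2GRAY);b=(g[164:180,258:275]<80);vv,uu=np.nonzero(b);print(len(uu),uu.mean()+258,vv.mean()+164,(tomat(ray("top",uu.mean()+258,vv.mean()+164,.026))*1000).round(1))
E
python3 st.py 0 0 -9
```

```text
encl [0.1 0.2] 60.32662582397461 mean [ 0.2 -0.1]
18 239.94444444444446 231.44444444444446 [0.5 1.3]
31 265.4516129032258 171.41935483870967 [-0.5  1.9]
t 14.9 mat [-2.8  0.7] z 12.5 w 40.2 F [-0.1 -0.6 -1.7] yaw_y -2.57 tilt 0.07 q6 0.01
need tool cm [-0.07  0.28  2.15] rot deg [-0.07 -0.03  0.06]
```

Call:
servo_tool(deltas=[0,0.3,1.2,0,0,0,0,0,0.2,0,0,0,0,0,0,0,0,0])

```text
clock: 15.2
position: [0.5787, 0.0509, -0.0007]
ee_rot: [-0.001, 0.722, 0.692, -0.0]
contact_force: [1.0, 0.1, -1.2]
width: 0.0401
```

```bash
python3 st.py 0.2 0.5 -10
```

```text
t 15.2 mat [-0.9  1.7] z -0.7 w 40.1 F [ 1.   0.1 -1.2] yaw_y -2.5 tilt 0.06 q6 0.01
need tool cm [-0.12  0.11  0.93] rot deg [-0.05 -0.04  0.13]
```

Call:
servo_tool(deltas=[-0.1,0.1,0.7,0,0,0.1,0,0,0,0,0,0])

```text
clock: 15.4
position: [0.58, 0.0501, -0.0072]
ee_rot: [0.0, 0.723, 0.691, 0.0]
contact_force: [-0.2, 0.7, 0.3]
width: 0.0402
```

```bash
python3 st.py 0.2 0.5 -10
```

```text
t 15.4 mat [0.4 0.9] z -7.2 w 40.2 F [-0.2  0.7  0.3] yaw_y -2.57 tilt 0.05 q6 0.01
need tool cm [-0.04 -0.02  0.28] rot deg [ 0.04 -0.04  0.06]
```

Call:
servo_tool(deltas=[-0.04,0,0.22,0,0,0,0,0,0,0,0,0])

```text
clock: 15.6
position: [0.5803, 0.0496, -0.0093]
ee_rot: [0.0, 0.723, 0.691, 0.001]
contact_force: [-0.6, -0.5, -0.1]
width: 0.0404
```

```bash
python3 st.py 0.2 0.5 -10
```

```text
t 15.6 mat [0.8 0.4] z -9.3 w 40.4 F [-0.6 -0.5 -0.1] yaw_y -2.58 tilt 0.09 q6 0.01
need tool cm [ 0.01 -0.06  0.07] rot deg [ 0.08 -0.04  0.05]
```

Call:
servo_tool(deltas=[0,-0.05,0.08,0,0,0,0,0,0,0,0,0])

```text
clock: 15.8
position: [0.58, 0.0496, -0.0099]
ee_rot: [0.0, 0.723, 0.691, 0.001]
contact_force: [0.1, -0.2, -0.5]
width: 0.0402
```

Call:
servo_tool(deltas=[0,0,0,0,0,0,0,0,0,0,0,0,0,0,0,0,0,0,0,0,0,0,0,0,0,0,0,0,0,0], jaw=7.0)

```text
clock: 16.3
position: [0.5807, 0.0495, -0.0092]
ee_rot: [0.001, 0.723, 0.691, 0.001]
contact_force: [0.3, -0.1, -0.3]
width: 0.0699
```

Call:
servo_tool(deltas=[0,0,-2,0,0,0,0,0,-4,0,0,0,0,0,-2,0,0,0,0,0,0,0,0,0])

```text
clock: 16.7
position: [0.5794, 0.0495, 0.0719]
ee_rot: [-0.0, 0.723, 0.691, 0.0]
contact_force: [0.8, -0.2, -0.7]
width: 0.0701
```

```bash
python3 st.py -154.1 292.7 60
```

```text
t 16.7 mat [-0.2  0.3] z 71.9 w 70.1 F [ 0.8 -0.2 -0.7] yaw_y -2.59 tilt 0.04 q6 0.01
need tool cm [ 29.25 -15.38   1.21] rot deg [-0.02 -0.04  0.04]
```

Now to the collar, then a look at the stack.

Call:
servo_tool(deltas=[3.5,-1.8,0,0,0,0,4.2,-2.2,0,0,0,0,4.2,-2.2,0,0,0,0,4.2,-2.2,0,0,0,0,4.2,-2.2,0,0,0,0,4.2,-2.2,0,0,0,0,3.5,-2,0,0,0,0,0.8,-0.4,0,0,0,0,0,0,0,0,0,0,0,0,0,0,0,0])

```text
clock: 17.7
position: [0.4347, 0.3507, 0.0614]
ee_rot: [-0.0, 0.724, 0.689, -0.004]
contact_force: [-0.2, -0.5, -0.5]
width: 0.0699
```

```bash
python3 st.py -154.1 292.7 -37
python3 - <<'E'
from h import *
o=grab("i")
im=o["side"][0][:,:,::-1].copy()
im2=cv2.resize(im,None,fx=4,fy=4,interpolation=cv2.INTER_CUBIC)
a=np.linspace(0,6.283,60)
for z,r in((.026,.03),(.04,.021)):
    c=tow(0,0);cv2.polylines(im2,[np.array([proj("side",[c[0]+r*np.cos(t),c[1]+r*np.sin(t),z])*4+1.5 for t in a]).astype(int)],True,(255,0,255),1)
cv2.imwrite("pics/i_c.png",np.hstack([im2[780:1180,760:1160],cv2.resize(o["top"][0][130:210,226:306,::-1],(400,400),interpolation=cv2.INTER_CUBIC)]))
d=o["top"][1];K,R,t=cam("top")
v,u=np.mgrid[0:420,0:560]
W=(np.stack([(u-K[0,2])/K[0,0]*d,(v-K[1,2])/K[1,1]*d,d],-1)-t)@R
for lo,hi,h in((.019,.05,.026),(.034,.05,.04)):
    k=(np.hypot(u-266,v-172)<14)&(W[...,2]>lo)&(W[...,2]<hi)
    cs,_=cv2.findContours(k.astype(np.uint8),cv2.RETR_EXTERNAL,cv2.CHAIN_APPROX_NONE);cc=max(cs,key=cv2.contourArea)[:,0]
    p=np.array([ray("top",*c,h)[:2] for c in cc])
    (x,y),r=cv2.minEnclosingCircle((p*1000).astype(np.float32));print("encl",(tomat((x/1000,y/1000))*1000).round(1),2*r,"mean",(tomat(p.mean(0))*1000).round(1))
E
```

```text
t 17.7 mat [-158.5  294.5] z 61.4 w 69.9 F [-0.2 -0.5 -0.5] yaw_y -2.83 tilt 0.45 q6 0.61
need tool cm [-0.13  0.5   9.83] rot deg [-0.32  0.32 -0.2 ]
encl [0.1 0.2] 60.32662582397461 mean [ 0.1 -0. ]
encl [-0.  -0.1] 42.09855651855469 mean [-0.1  0.2]
```

View pics/i_c.png

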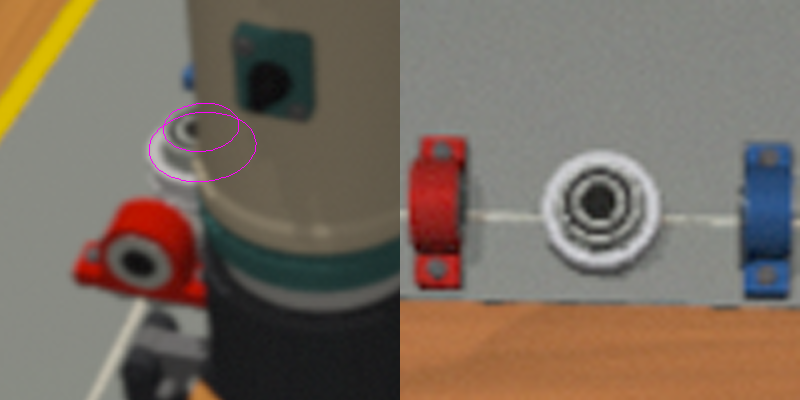

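In the top view the bearing sits concentric on the pulley (crop (600,203)); the two centres differ by less than 0.5 mm. I go down to the collar.

Call:
servo_tool(deltas=[-0.1,0.5,3,-0.3,0.3,-0.2,0,0,3,0,0,0,0,0,0.6,0,0,0,0,0,0,0,0,0], jaw=8)

```text
clock: 18.2
position: [0.4455, 0.3446, -0.0044]
ee_rot: [0.001, 0.726, 0.687, 0.002]
contact_force: [-0.8, -1.4, 0.5]
width: 0.0799
```

```bash
python3 st.py -154.1 292.7 -37
```

```text
t 18.2 mat [-147.4  289. ] z -4.4 w 79.9 F [-0.8 -1.4  0.5] yaw_y -3.17 tilt 0.28 q6 0.59
need tool cm [ 0.36 -0.69  3.25] rot deg [ 0.27 -0.08 -0.54]
```

Call:
servo_tool(deltas=[0.35,-0.7,0.5,0.3,0,-0.5,0,0,1.0,0,0,0,0,0,0,0,0,0])

```text
clock: 18.5
position: [0.4406, 0.3487, -0.0179]
ee_rot: [-0.0, 0.724, 0.69, 0.002]
contact_force: [0.4, -0.0, -0.6]
width: 0.08
```

```bash
python3 st.py -154.1 292.7 -37
```

```text
t 18.5 mat [-152.5  292.8] z -17.9 w 80.0 F [ 0.4 -0.  -0.6] yaw_y -2.75 tilt 0.26 q6 0.59
need tool cm [-0.02 -0.16  1.91] rot deg [ 0.15 -0.22 -0.12]
```

Call:
servo_tool(deltas=[0,-0.3,1.2,0.1,-0.2,-0.1,0,-0.1,0.6,0,0,0,0,0,0,0,0,0])

```text
clock: 18.8
position: [0.4369, 0.3498, -0.0364]
ee_rot: [0.001, 0.723, 0.691, 0.001]
contact_force: [-0.0, 0.2, -0.8]
width: 0.08
```

```bash
python3 st.py -154.1 292.7 -37
```

```text
t 18.8 mat [-156.3  293.7] z -36.4 w 80.0 F [-0.   0.2 -0.8] yaw_y -2.59 tilt 0.17 q6 0.6
need tool cm [-0.1   0.22  0.06] rot deg [ 0.15 -0.07  0.04]
```

Call:
servo_tool(deltas=[-0.1,0.2,0.05,0.1,0,0,0,0,0,0,0,0])

```text
clock: 19.0
position: [0.4388, 0.3488, -0.0372]
ee_rot: [-0.0, 0.723, 0.691, 0.001]
contact_force: [-0.2, 1.0, -0.4]
width: 0.08
```

Call:
servo_tool(deltas=[0,0,0,0,0,0,0,0,0,0,0,0,0,0,0,0,0,0,0,0,0,0,0,0,0,0,0,0,0,0,0,0,0,0,0,0], jaw=0, grip_force=40)

```text
clock: 19.6
position: [0.4394, 0.349, -0.0363]
ee_rot: [-0.0, 0.723, 0.691, 0.001]
contact_force: [0.5, -0.3, -0.2]
width: 0.0388
```

```bash
python3 st.py 0 157 20
```

```text
t 19.6 mat [-153.7  293.1] z -36.3 w 38.8 F [ 0.5 -0.3 -0.2] yaw_y -2.58 tilt 0.15 q6 0.59
need tool cm [-13.61  15.37  -5.63] rot deg [ 0.1  -0.11  0.05]
```

Call:
servo_tool(deltas=[0,0,-1,0,0,0,0,0,-3,0,0,0,0,0,-4,0,0,0,-2.5,2.9,0,0,0,0,-3.0,3.4,0,0,0,0,-3,3.4,0,0,0,0,-3,3.4,0,0,0,0,-1.8,2.0,0,0,0,0,0,0,0,0,0,0,0,0,0,0,0,0])

```text
clock: 20.6
position: [0.5899, 0.205, 0.0524]
ee_rot: [0.001, 0.722, 0.692, 0.003]
contact_force: [0.1, 0.9, -1.4]
width: 0.0387
```

```bash
python3 st.py 0 157 -20
```

```text
t 20.6 mat [  3.2 156.2] z 52.4 w 38.7 F [ 0.1  0.9 -1.4] yaw_y -2.4 tilt 0.4 q6 0.26
need tool cm [ 0.07 -0.37  7.24] rot deg [ 0.37 -0.16  0.23]
```

Call:
servo_tool(deltas=[0.1,-0.4,2.5,0.4,-0.2,0.2,0,0,3,0,0,0,0,0,1.0,0,0,0,0,0,0,0,0,0])

```text
clock: 21.0
position: [0.5839, 0.2096, -0.0117]
ee_rot: [-0.0, 0.722, 0.692, 0.001]
contact_force: [-0.5, 0.4, -0.8]
width: 0.0387
```

```bash
python3 st.py 0 157 -33
```

```text
t 21.0 mat [ -3.  160.5] z -11.7 w 38.7 F [-0.5  0.4 -0.8] yaw_y -2.45 tilt 0.06 q6 0.27
need tool cm [-0.35  0.29  2.13] rot deg [ 0.03 -0.05  0.18]
```

Call:
servo_tool(deltas=[-0.3,0.3,0.8,0,0,0.2,0,0,0.6,0,0,0,0,0,0.2,0,0,0,0,0,0,0,0,0])

```text
clock: 21.4
position: [0.5881, 0.2082, -0.0259]
ee_rot: [0.001, 0.723, 0.691, 0.002]
contact_force: [0.5, -0.9, -1.4]
width: 0.0391
```

```bash
python3 st.py 0 157.4 -35
```

```text
t 21.4 mat [  1.3 159.2] z -25.9 w 39.1 F [ 0.5 -0.9 -1.4] yaw_y -2.54 tilt 0.3 q6 0.27
need tool cm [-0.18 -0.14  0.91] rot deg [ 0.27 -0.13  0.09]
```

Call:
servo_tool(deltas=[-0.2,-0.15,0.5,0.3,-0.1,0.1,0,0,0.2,0,0,0,0,0,0,0,0,0])

```text
clock: 21.7
position: [0.5873, 0.2062, -0.0324]
ee_rot: [-0.0, 0.723, 0.69, 0.001]
contact_force: [0.0, -0.5, -1.6]
width: 0.0383
```

```bash
python3 st.py 0 157.4 -34.5
```

```text
t 21.7 mat [  0.6 157.2] z -32.4 w 38.3 F [ 0.  -0.5 -1.6] yaw_y -2.67 tilt 0.08 q6 0.27
need tool cm [ 0.02 -0.06  0.21] rot deg [ 0.05 -0.06 -0.04]
```

Call:
servo_tool(deltas=[0,-0.06,0.2,0,0,0,0,0,0,0,0,0])

```text
clock: 21.9
position: [0.5872, 0.2061, -0.0342]
ee_rot: [0.0, 0.723, 0.69, 0.001]
contact_force: [-0.2, -0.4, 0.3]
width: 0.0382
```

Call:
servo_tool(deltas=[0,0,0,0,0,0,0,0,0,0,0,0,0,0,0,0,0,0,0,0,0,0,0,0,0,0,0,0,0,0], jaw=7.0)

```text
clock: 22.4
position: [0.5877, 0.2064, -0.0335]
ee_rot: [0.001, 0.723, 0.69, 0.002]
contact_force: [-0.4, 0.2, -0.2]
width: 0.0701
```

Call:
servo_tool(deltas=[0,0,-2,0,0,0,0,0,-4,0,0,0,0,0,-4,0,0,0,0,0,0,0,0,0])

```text
clock: 22.8
position: [0.5863, 0.206, 0.068]
ee_rot: [-0.001, 0.723, 0.69, -0.0]
contact_force: [0.5, 0.3, 0.2]
width: 0.0697
```

```bash
python3 st.py -45.9 326.1 60
```

```text
t 22.8 mat [ -0.4 156.9] z 68.0 w 69.7 F [0.5 0.3 0.2] yaw_y -2.68 tilt 0.08 q6 0.27
need tool cm [16.92 -4.56  0.81] rot deg [-0.08 -0.03 -0.05]
```

Call:
servo_tool(deltas=[3,-0.8,0,0,0,0,4,-1.1,0,0,0,0,4.2,-1.1,0,0,0,0,4,-1.1,0,0,0,0,1.3,-0.4,0,0,0,0,0,0,0,0,0,0,0,0,0,0,0,0], jaw=8)

```text
clock: 23.5
position: [0.5485, 0.3758, 0.0664]
ee_rot: [0.001, 0.724, 0.689, -0.001]
contact_force: [0.4, -0.5, 0.9]
width: 0.0802
```

```bash
python3 st.py -45.9 326.1 0
python3 - <<'E'
from h import *
o=grab("j")
cv2.imwrite("pics/j_c.png",np.hstack([cv2.resize(o["side"][0][210:410,140:340,::-1],(400,400),interpolation=cv2.INTER_CUBIC),cv2.resize(o["top"][0][110:210,180:280,::-1],(400,400),interpolation=cv2.INTER_CUBIC)]))
E
```

```text
t 23.5 mat [-45.9 324.9] z 66.4 w 80.2 F [ 0.4 -0.5  0.9] yaw_y -2.85 tilt 0.1 q6 0.55
need tool cm [0.13 0.   6.64] rot deg [-0.    0.1  -0.22]
```

View pics/j_c.png

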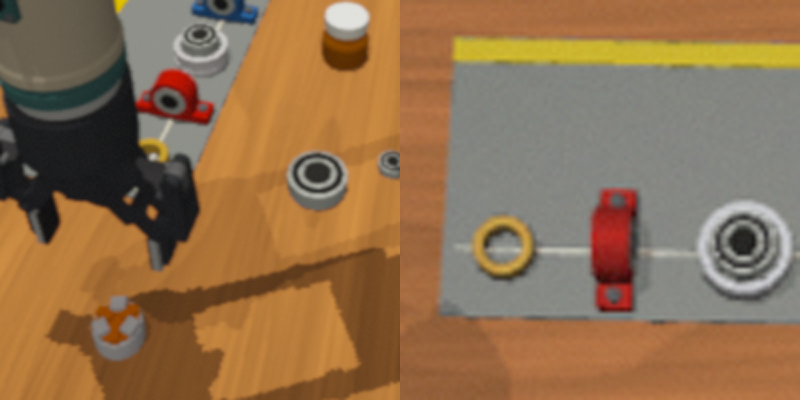

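The collar lies on the line left of the red block (right crop (503,246)), and the stack is undisturbed. Next I go down on the coupling.

Call:
servo_tool(deltas=[0.1,0,3,0,0.1,-0.2,0,0,3,0,0,0,0,0,0.6,0,0,0,0,0,0,0,0,0])

```text
clock: 24.0
position: [0.5529, 0.3706, 0.001]
ee_rot: [0.001, 0.726, 0.688, 0.001]
contact_force: [0.2, -0.8, -0.6]
width: 0.0799
```

```bash
python3 st.py -45.9 326.1 -35
```

```text
t 24.0 mat [-41.3 319.8] z 1.0 w 79.9 F [ 0.2 -0.8 -0.6] yaw_y -3.12 tilt 0.22 q6 0.54
need tool cm [ 0.62 -0.48  3.6 ] rot deg [ 0.22 -0.02 -0.49]
```

Call:
servo_tool(deltas=[0.6,-0.5,0.5,0.2,0,-0.5,0.3,0,1.0,0,0,0,0,0,0,0,0,0])

```text
clock: 24.3
position: [0.5504, 0.3801, -0.012]
ee_rot: [0.0, 0.724, 0.69, 0.002]
contact_force: [0.3, -1.1, -0.1]
width: 0.0795
```

```bash
python3 st.py -45.9 326.1 -35
```

```text
t 24.3 mat [-44.3 329.2] z -12.0 w 79.5 F [ 0.3 -1.1 -0.1] yaw_y -2.71 tilt 0.26 q6 0.55
need tool cm [-0.31 -0.17  2.29] rot deg [ 0.21 -0.15 -0.08]
```

Call:
servo_tool(deltas=[-0.3,-0.2,1.0,0.2,-0.1,-0.1,0.1,-0.1,1.1,0,0,0,0,0,0,0,0,0])

```text
clock: 24.6
position: [0.5477, 0.379, -0.0335]
ee_rot: [0.0, 0.723, 0.691, 0.001]
contact_force: [-0.5, -0.3, -0.5]
width: 0.0799
```

```bash
python3 st.py -45.9 326.1 -35
```

```text
t 24.6 mat [-46.9 328. ] z -33.5 w 79.9 F [-0.5 -0.3 -0.5] yaw_y -2.55 tilt 0.16 q6 0.54
need tool cm [-0.19  0.1   0.15] rot deg [ 0.12 -0.1   0.08]
```

Call:
servo_tool(deltas=[-0.2,0.1,0.15,0.1,-0.1,0.1,0,0,0,0,0,0])

```text
clock: 24.8
position: [0.5484, 0.3768, -0.0356]
ee_rot: [0.0, 0.723, 0.691, -0.0]
contact_force: [-0.4, -0.3, 0.9]
width: 0.08
```

Call:
servo_tool(deltas=[0,0,0,0,0,0,0,0,0,0,0,0,0,0,0,0,0,0,0,0,0,0,0,0,0,0,0,0,0,0,0,0,0,0,0,0], jaw=0, grip_force=40)

```text
clock: 25.4
position: [0.5492, 0.3769, -0.0347]
ee_rot: [0.0, 0.723, 0.691, 0.001]
contact_force: [-0.4, 0.6, -1.8]
width: 0.0388
```

```bash
python3 st.py 0 -157 60
```

```text
t 25.4 mat [-45.3 326. ] z -34.7 w 38.8 F [-0.4  0.6 -1.8] yaw_y -2.65 tilt 0.07 q6 0.54
need tool cm [-48.3    4.56  -9.48] rot deg [ 0.07 -0.02 -0.02]
```

Call:
servo_tool(deltas=[0,0,-1,0,0,0,0,0,-4,0,0,0,0,0,-5,0,0,0,-3,0.3,0,0,0,0,-4.2,0.4,0,0,0,0,-4.2,0.4,0,0,0,0,-4.2,0.4,0,0,0,0,-4.2,0.4,0,0,0,0,-4.2,0.4,0,0,0,0,-4.2,0.4,0,0,0,0,-4.2,0.4,0,0,0,0,-4.2,0.4,0,0,0,0,-4.2,0.4,0,0,0,0,-4.2,0.4,0,0,0,0,-2.5,0.2,0,0,0,0,0,0,0,0,0,0,0,0,0,0,0,0])

```text
clock: 27.1
position: [0.5776, -0.1162, 0.0802]
ee_rot: [0.006, 0.722, 0.692, 0.006]
contact_force: [0.5, -0.1, -1.5]
width: 0.0383
```

```bash
python3 st.py 0 -157 0
```

```text
t 27.1 mat [   5.7 -165.3] z 80.2 w 38.3 F [ 0.5 -0.1 -1.5] yaw_y -2.44 tilt 0.98 q6 -0.28
need tool cm [ 0.83 -0.7   8.01] rot deg [ 0.98 -0.06  0.19]
```

Call:
servo_tool(deltas=[0.8,-0.7,2.5,1,0,0.2,0,0,4,0,0,0,0,0,2.0,0,0,0,0,0,0,0,0,0])

```text
clock: 27.5
position: [0.5732, -0.1032, -0.0039]
ee_rot: [0.001, 0.722, 0.692, 0.002]
contact_force: [-0.6, 0.2, -0.8]
width: 0.0384
```

```bash
python3 st.py 0 -157 -33
```

```text
t 27.5 mat [   0.7 -152.5] z -3.9 w 38.4 F [-0.6  0.2 -0.8] yaw_y -2.45 tilt 0.29 q6 -0.26
need tool cm [-0.45 -0.09  2.91] rot deg [ 0.28 -0.09  0.18]
```

Call:
servo_tool(deltas=[-0.45,-0.1,1.2,0.3,-0.1,0.2,0,0,0.9,0,0,0,0,0,0,0,0,0])

```text
clock: 27.8
position: [0.5736, -0.106, -0.0241]
ee_rot: [0.001, 0.722, 0.692, 0.001]
contact_force: [-0.3, 0.0, -1.7]
width: 0.0388
```

```bash
python3 st.py 0 -157 -33
```

```text
t 27.8 mat [   1.2 -155.3] z -24.1 w 38.8 F [-0.3  0.  -1.7] yaw_y -2.5 tilt 0.13 q6 -0.26
need tool cm [-0.17 -0.12  0.89] rot deg [0.13 0.04 0.13]
```

Call:
servo_tool(deltas=[-0.2,-0.1,0.6,0.1,0,0.1,0,0,0.1,0,0,0,0,0,0,0,0,0])

```text
clock: 28.1
position: [0.5739, -0.1085, -0.0301]
ee_rot: [0.002, 0.723, 0.691, 0.001]
contact_force: [-0.0, 0.0, -0.4]
width: 0.0386
```

```bash
python3 st.py 0 -157 -33
```

```text
t 28.1 mat [   1.6 -157.8] z -30.1 w 38.6 F [-0.   0.  -0.4] yaw_y -2.61 tilt 0.22 q6 -0.26
need tool cm [ 0.08 -0.16  0.29] rot deg [0.2  0.08 0.02]
```

Call:
servo_tool(deltas=[0.1,-0.2,0.25,0.2,0.1,0,0,0,0,0,0,0])

```text
clock: 28.3
position: [0.5722, -0.1077, -0.0322]
ee_rot: [0.0, 0.723, 0.691, 0.0]
contact_force: [-0.6, 0.6, -1.1]
width: 0.0386
```

```bash
python3 st.py 0 -157 -33
```

```text
t 28.3 mat [-1.00e-01 -1.57e+02] z -32.2 w 38.6 F [-0.6  0.6 -1.1] yaw_y -2.63 tilt 0.05 q6 -0.26
need tool cm [0.   0.01 0.08] rot deg [ 0.04 -0.01 -0.  ]
```

Call:
servo_tool(deltas=[0,0,0.08,0,0,0,0,0,0,0,0,0])

```text
clock: 28.5
position: [0.5726, -0.1078, -0.0327]
ee_rot: [0.001, 0.723, 0.691, 0.001]
contact_force: [1.3, 0.3, -0.5]
width: 0.0386
```

Call:
servo_tool(deltas=[0,0,0,0,0,0,0,0,0,0,0,0,0,0,0,0,0,0,0,0,0,0,0,0,0,0,0,0,0,0], jaw=7.0)

```text
clock: 29.0
position: [0.5733, -0.1081, -0.0319]
ee_rot: [0.001, 0.723, 0.691, 0.001]
contact_force: [-0.3, 0.1, 0.0]
width: 0.07
```

Call:
servo_tool(deltas=[0,0,-2,0,0,0,0,0,-4,0,0,0,0,0,-4.5,0,0,0,0,0,0,0,0,0])

```text
clock: 29.4
position: [0.572, -0.1077, 0.0748]
ee_rot: [-0.001, 0.723, 0.691, -0.0]
contact_force: [0.6, -0.1, 0.2]
width: 0.0702
```

```bash
python3 st.py -122.2 -395 70
```

```text
t 29.4 mat [  -0.3 -157.1] z 74.8 w 70.2 F [ 0.6 -0.1  0.2] yaw_y -2.64 tilt 0.07 q6 -0.26
need tool cm [-23.79 -12.18   0.47] rot deg [-0.06 -0.04 -0.01]
```

Call:
servo_tool(deltas=[-3,-1.5,0,0,0,0,-4.2,-2.1,0,0,0,0,-4.2,-2.2,0,0,0,0,-4.2,-2.2,0,0,0,0,-4.2,-2.2,0,0,0,0,-3.0,-1.5,0,0,0,0,-0.6,-0.3,0,0,0,0,0,0,0,0,0,0,0,0,0,0,0,0], jaw=8.4)

```text
clock: 30.3
position: [0.4393, -0.3424, 0.0736]
ee_rot: [0.001, 0.722, 0.692, 0.002]
contact_force: [-0.9, -0.2, -0.4]
width: 0.0836
```

```bash
python3 st.py -122.2 -395 20
python3 - <<'E'
from h import *
o=grab("k")
d=o["top"][1];K,R,t=cam("top")
v,u=np.mgrid[0:420,0:560]
W=(np.stack([(u-K[0,2])/K[0,0]*d,(v-K[1,2])/K[1,1]*d,d],-1)-t)@R
for n,a,b,lo,hi,h in(("pulley",0,0,.019,.05,.026),("bearing",0,0,.034,.05,.04),("collar",0,.157,.012,.03,.018),("coupling",0,-.157,.015,.04,.025),("coupltop",0,-.157,.023,.04,.029)):
    c=proj("top",[*tow(a,b),h])
    k=(np.hypot(u-c[0],v-c[1])<14)&(W[...,2]>lo)&(W[...,2]<hi)
    cs,_=cv2.findContours(k.astype(np.uint8),cv2.RETR_EXTERNAL,cv2.CHAIN_APPROX_NONE);cc=max(cs,key=cv2.contourArea)[:,0]
    p=np.array([ray("top",*c,h)[:2] for c in cc])
    (x,y),r=cv2.minEnclosingCircle((p*1000).astype(np.float32));print(n,"encl",(tomat((x/1000,y/1000))*1000).round(1),2*r,"mean",(tomat(p.mean(0))*1000).round(1))
cv2.imwrite("pics/k_c.png",np.hstack([cv2.resize(o["side"][0][100:300,160:360,::-1],(400,400),interpolation=cv2.INTER_CUBIC),cv2.resize(o["top"][0][80:240,190:350,::-1],(400,400),interpolation=cv2.INTER_CUBIC)]))
E
```

```text
t 30.3 mat [-122.  -397.6] z 73.6 w 83.6 F [-0.9 -0.2 -0.4] yaw_y -2.44 tilt 0.27 q6 -0.75
need tool cm [ 0.26 -0.04  5.36] rot deg [ 0.27 -0.05  0.2 ]
pulley encl [0.2 0. ] 60.27056884765625 mean [ 0.2 -0. ]
bearing encl [-0.2  0.6] 42.479671478271484 mean [-0.3  0.5]
collar encl [ -0.6 157.4] 40.347415924072266 mean [ -0.6 156.8]
coupling encl [  -1.  -154.2] 40.504764556884766 mean [  -1.  -154.6]
coupltop encl [  -1.3 -154. ] 39.44717788696289 mean [  -1.3 -153.7]
```

View pics/k_c.png

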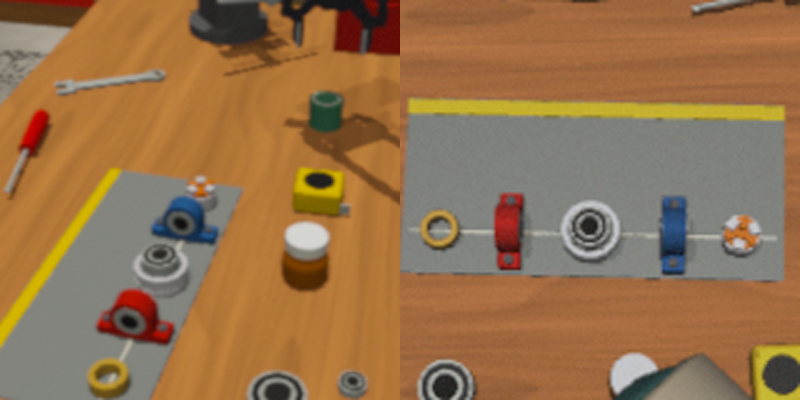

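All four parts are in place: the collar at crop (440,229), the stack at (590,229), the coupling at (742,234). Every part is within 1.5 mm of the line, and the coupling's gap is about 37 mm. Next is the tin.

Call:
servo_tool(deltas=[0.3,0,2.5,0.3,0,0.2,0,0,2.5,0,0,0,0,0,0,0,0,0,0,0,0,0,0,0])

```text
clock: 30.8
position: [0.444, -0.3348, 0.024]
ee_rot: [0.001, 0.72, 0.694, 0.001]
contact_force: [0.1, -0.5, 0.1]
width: 0.0843
```

```bash
python3 st.py -122.2 -395 -24
```

```text
t 30.8 mat [-117.7 -389.8] z 24.0 w 84.3 F [ 0.1 -0.5  0.1] yaw_y -2.14 tilt 0.14 q6 -0.74
need tool cm [-0.52 -0.47  4.8 ] rot deg [0.14 0.02 0.49]
```

Call:
servo_tool(deltas=[-0.5,-0.5,1.0,0.1,0,0.5,-0.2,0,1.8,0,0,0,-0.1,0,0.9,0,0,0,0,0,0,0,0,0])

```text
clock: 31.2
position: [0.4409, -0.3442, -0.0113]
ee_rot: [0.004, 0.723, 0.691, -0.0]
contact_force: [-0.2, -0.2, 0.7]
width: 0.0841
```

```bash
python3 st.py -122.2 -395 -24
```

```text
t 31.2 mat [-120.4 -399.4] z -11.3 w 84.1 F [-0.2 -0.2  0.7] yaw_y -2.54 tilt 0.41 q6 -0.74
need tool cm [ 0.44 -0.19  1.26] rot deg [0.3  0.29 0.09]
```

Call:
servo_tool(deltas=[0.4,-0.2,0.9,0.3,0.3,0.1,0,0,0.2,0,0,0,0,0,0,0,0,0])

```text
clock: 31.5
position: [0.4396, -0.3408, -0.022]
ee_rot: [0.001, 0.723, 0.69, 0.0]
contact_force: [0.3, -0.4, 0.1]
width: 0.0839
```

```bash
python3 st.py -122.2 -395 -24
```

```text
t 31.5 mat [-121.9 -396. ] z -22.0 w 83.9 F [ 0.3 -0.4  0.1] yaw_y -2.68 tilt 0.08 q6 -0.74
need tool cm [ 0.1  -0.03  0.2 ] rot deg [ 0.06  0.05 -0.05]
```

Call:
servo_tool(deltas=[0.1,0,0.2,0,0,0,0,0,0,0,0,0])

```text
clock: 31.7
position: [0.4398, -0.3399, -0.0237]
ee_rot: [0.001, 0.723, 0.69, 0.0]
contact_force: [0.0, -0.4, -0.3]
width: 0.0838
```

Call:
servo_tool(deltas=[0,0,0,0,0,0,0,0,0,0,0,0,0,0,0,0,0,0,0,0,0,0,0,0,0,0,0,0,0,0,0,0,0,0,0,0], jaw=0, grip_force=40)

```text
clock: 32.3
position: [0.4401, -0.3401, -0.0229]
ee_rot: [0.002, 0.723, 0.69, 0.0]
contact_force: [-0.6, 0.7, 0.0]
width: 0.0503
```

```bash
python3 st.py 96 0 70
```

```text
t 32.3 mat [-121.4 -395.3] z -22.9 w 50.3 F [-0.6  0.7  0. ] yaw_y -2.67 tilt 0.19 q6 -0.74
need tool cm [39.53 21.73 -9.32] rot deg [ 0.14  0.12 -0.04]
```

Call:
servo_tool(deltas=[0,0,-1,0,0,0,0,0,-4,0,0,0,0,0,-5,0,0,0,2.5,1.4,0,0,0,0,3.8,2.1,0,0,0,0,3.8,2.1,0,0,0,0,3.8,2.1,0,0,0,0,3.8,2.1,0,0,0,0,3.8,2.1,0,0,0,0,3.8,2.1,0,0,0,0,3.8,2.1,0,0,0,0,3.8,2.1,0,0,0,0,3.0,1.6,0,0,0,0,1.5,0.8,0,0,0,0,0,0,0,0,0,0,0,0,0,0,0,0])

```text
clock: 33.9
position: [0.6719, 0.0356, 0.0869]
ee_rot: [0.004, 0.725, 0.689, 0.0]
contact_force: [-0.1, -0.2, -1.9]
width: 0.0507
```

```bash
python3 st.py 96 0 20
```

```text
t 33.9 mat [93.  -9.3] z 86.9 w 50.7 F [-0.1 -0.2 -1.9] yaw_y -2.87 tilt 0.47 q6 0.0
need tool cm [0.96 0.26 6.69] rot deg [ 0.37  0.29 -0.24]
```

Call:
servo_tool(deltas=[0.95,0.3,2.5,0.4,0.3,-0.2,0,0,3.5,0,0,0,0,0,1,0,0,0,0,0,0,0,0,0])

```text
clock: 34.3
position: [0.6738, 0.0378, 0.0178]
ee_rot: [0.001, 0.725, 0.688, -0.001]
contact_force: [0.9, 0.2, -1.8]
width: 0.0504
```

```bash
python3 st.py 96 0 -20.5
```

```text
t 34.3 mat [94.7 -7.1] z 17.8 w 50.4 F [ 0.9  0.2 -1.8] yaw_y -2.99 tilt 0.17 q6 0.01
need tool cm [0.72 0.13 3.83] rot deg [ 0.01  0.17 -0.36]
```

Call:
servo_tool(deltas=[0.7,0.1,1.5,0,0.2,-0.4,0,0,1.2,0,0,0,0,0,0,0,0,0])

```text
clock: 34.6
position: [0.6764, 0.0429, -0.0082]
ee_rot: [0.001, 0.724, 0.69, 0.001]
contact_force: [0.0, -0.8, -1.5]
width: 0.0504
```

```bash
python3 st.py 96 0 -20.5
```

```text
t 34.6 mat [97.  -1.9] z -8.2 w 50.4 F [ 0.  -0.8 -1.5] yaw_y -2.71 tilt 0.21 q6 0.01
need tool cm [ 0.19 -0.11  1.23] rot deg [ 0.21 -0.02 -0.08]
```

Call:
servo_tool(deltas=[0.2,-0.1,0.8,0.2,0,0,0,0,0.2,0,0,0,0,0,0,0,0,0])

```text
clock: 34.9
position: [0.6765, 0.0451, -0.018]
ee_rot: [0.001, 0.723, 0.69, 0.001]
contact_force: [-0.6, -0.3, -1.8]
width: 0.0502
```

```bash
python3 st.py 96 0 -20.5
```

```text
t 34.9 mat [97.1  0.4] z -18.0 w 50.2 F [-0.6 -0.3 -1.8] yaw_y -2.69 tilt 0.12 q6 0.01
need tool cm [-0.04 -0.11  0.25] rot deg [ 0.12 -0.02 -0.06]
```

Call:
servo_tool(deltas=[0,-0.1,0.25,0.1,0,0,0,0,0,0,0,0])

```text
clock: 35.1
position: [0.6758, 0.0454, -0.0202]
ee_rot: [0.0, 0.723, 0.69, 0.001]
contact_force: [0.5, 0.0, -2.2]
width: 0.0506
```

```bash
python3 st.py 96 0 -20.5
```

```text
t 35.1 mat [96.4  0.6] z -20.2 w 50.6 F [ 0.5  0.  -2.2] yaw_y -2.67 tilt 0.07 q6 0.01
need tool cm [-0.06 -0.04  0.03] rot deg [ 0.06 -0.02 -0.04]
```

Call:
servo_tool(deltas=[0,0,0.07,0,0,0,0,0,0,0,0,0])

```text
clock: 35.3
position: [0.6761, 0.0454, -0.0205]
ee_rot: [0.001, 0.723, 0.69, 0.001]
contact_force: [-0.0, -0.2, -2.1]
width: 0.0504
```

Call:
servo_tool(deltas=[0,0,0,0,0,0,0,0,0,0,0,0,0,0,0,0,0,0,0,0,0,0,0,0,0,0,0,0,0,0], jaw=7.0)

```text
clock: 35.8
position: [0.6777, 0.0453, -0.0187]
ee_rot: [0.002, 0.723, 0.69, 0.002]
contact_force: [0.2, 1.0, -0.2]
width: 0.0701
```

Call:
servo_tool(deltas=[0,0,-2,0,0,0,0,0,-4,0,0,0,0,0,-4.5,0,0,0,0,0,0,0,0,0])

```text
clock: 36.2
position: [0.6762, 0.0453, 0.0878]
ee_rot: [0.0, 0.723, 0.69, 0.001]
contact_force: [0.6, 0.5, 0.0]
width: 0.0703
```

Call:
servo_tool(deltas=[-2,-1,-1,0,0,0,-4.2,-2.1,0,0,0,0,-4.2,-2.1,0,0,0,0,-4.2,-2.1,0,0,0,0,-4.2,-2.1,0,0,0,0,-4.2,-2.1,0,0,0,0,-4.2,-2.1,0,0,0,0,-4.2,-2.1,0,0,0,0,-4,-1,0,0,0,0,0,0,0,0,0,0,0,0,0,0,0,0])

```text
clock: 37.3
position: [0.4881, -0.3119, 0.0954]
ee_rot: [0.003, 0.722, 0.692, 0.003]
contact_force: [-0.7, 0.8, -0.0]
width: 0.0699
```

```bash
python3 st.py
python3 - <<'E'
from h import *
o=grab("l")
d=o["top"][1];K,R,t=cam("top")
v,u=np.mgrid[0:420,0:560]
W=(np.stack([(u-K[0,2])/K[0,0]*d,(v-K[1,2])/K[1,1]*d,d],-1)-t)@R
for n,a,b,lo,hi,h in(("pulley",0,0,.019,.05,.026),("bearing",0,0,.034,.05,.04),("collar",0,.157,.012,.03,.018),("coupling",0,-.157,.015,.04,.025),("tin",.096,0,.036,.06,.046),("jar",*tomat((.4211,.0070)),.045,.075,.06),("tape",*tomat((.4248,-.1403)),.025,.05,.034)):
    c=proj("top",[*tow(a,b),h])
    k=(np.hypot(u-c[0],v-c[1])<(18 if n=="tape" else 14))&(W[...,2]>lo)&(W[...,2]<hi)
    cs,_=cv2.findContours(k.astype(np.uint8),cv2.RETR_EXTERNAL,cv2.CHAIN_APPROX_NONE);cc=max(cs,key=cv2.contourArea)[:,0]
    p=np.array([ray("top",*c,h)[:2] for c in cc])
    (x,y),r=cv2.minEnclosingCircle((p*1000).astype(np.float32));print(n,"encl",(tomat((x/1000,y/1000))*1000).round(1),2*r,"mean",(tomat(p.mean(0))*1000).round(1), "exp",np.round([a*1000,b*1000],1))
cv2.imwrite("pics/l_c.png",np.hstack([cv2.resize(o["side"][0][100:300,160:360,::-1],(400,400),interpolation=cv2.INTER_CUBIC),cv2.resize(o["top"][0][90:250,190:350,::-1],(400,400),interpolation=cv2.INTER_CUBIC)]))
E
```

```text
t 37.3 mat [ -74.8 -364.9] z 95.4 w 69.9 F [-0.7  0.8 -0. ] yaw_y -2.47 tilt 0.44 q6 -0.65
pulley encl [0.1 0.2] 60.32662582397461 mean [ 0.1 -0. ] exp [0 0]
bearing encl [-0.  -0.1] 42.09855651855469 mean [-0.   0.3] exp [0 0]
collar encl [ -0.5 157.3] 40.40829086303711 mean [ -0.2 157. ] exp [  0. 157.]
coupling encl [  -1.4 -154.1] 41.115509033203125 mean [  -1.  -154.6] exp [   0. -157.]
tin encl [95.5 -1.3] 54.13447570800781 mean [95.  -0.5] exp [96.  0.]Traceback (most recent call last):
  File "<stdin>", line 9, in <module>
ValueError: max() iterable argument is empty
```

Run:
```python
import cv2,numpy as np
s=cv2.imread("pics/l_side.png");t=cv2.imread("pics/l_top.png")
cv2.imwrite("pics/l_c.png",np.hstack([cv2.resize(s[100:300,160:360],(400,400),interpolation=cv2.INTER_CUBIC),cv2.resize(t[90:250,190:350],(400,400),interpolation=cv2.INTER_CUBIC)]))
a=cv2.imread("pics/a_side.png").astype(int)[175:250,295:340];print("diff jar/tape",np.abs(a-s[175:250,295:340]).mean())
```

```text
diff jar/tape 6.664
```

View pics/l_c.png

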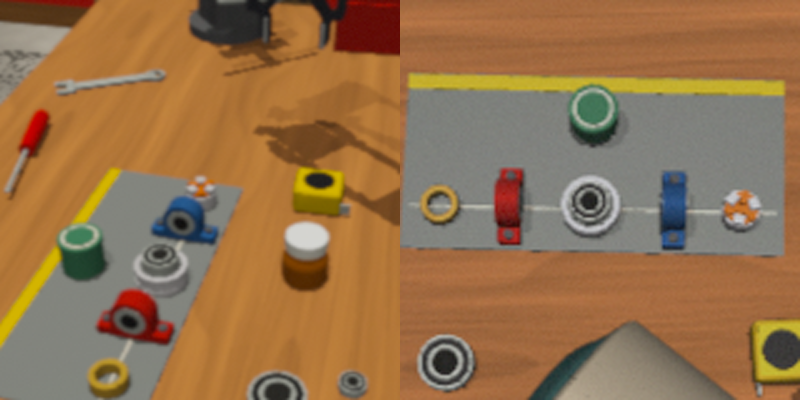

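The tin stands behind the pulley at crop (593,112), all parts are flat, and the jar and tape appear unmoved in the side view. I hand in.

```bash
python3 -c "
from rig import manip
print(manip.sign_off())"
```

```text
the job is handed in; nothing more can be done
None
```

The layout is done and handed in at about 37 s, with all five parts flat in their places and the gripper well clear of them. I placed them in the order you gave: pulley, middle bearing, collar, coupling, tin.

The last top-view check, in mm relative to the middle of the shaft line:

| Part | Across the line | Along the line | Gap |
|---|---|---|---|
| Pulley | 0.1 | 0.2 | – |
| Bearing (on pulley) | 0.0 | -0.1 | centred on the pulley to about 0.3 mm |
| Collar | -0.5 | 157.3 | about 40 mm to the red block |
| Coupling | -1.4 | -154.1 | about 37 mm to the blue block |
| Tin | 95.5 | -1.3 | about 40 mm to the pulley |

- **First grasp missed:** the real fingertips sit about 38 mm above the reported TCP. The first close on the pulley shut in the air above it without touching it, and I corrected every later height for this.
- **Coupling gap:** the coupling measured about 3 mm nearer its block than the gripper reading at release. I left it, as the gap is still about 4 cm.
- **Jar and tape:** I never touched them. The arm hid the jar in the final top view, which stopped that check before it measured either one. In the side picture both look unmoved.

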